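Load the sample carousel and lock it

TASK

Load every sample vial from the white rack upright into the carousel cup of its cap's colour: the clear cover leaves only the cup at the open front free, so turn the carousel by its central knob, one click for each cup, until the right cup stands at the front before you load it. When all vials are in, turn the empty black cup to the front and then push the orange-headed lock pin from its stand down through the fork and the carousel's lug until its collar sits on the fork; let go of everything and leave the other things on the bench where they are.

Things in the scene. Friction and masses are not known exactly. Their poses are not given: they have to be found in the camera images.
- frame: fixed frame: white base plate 240 x 240 x 8 mm. Origin: middle of its underside, on the carousel's upright axis; x points away from the open loading front, y left, z up. A clear flat cover on four posts (underside 78 mm, top 83 mm above the worktop) covers all from local x = -0.038 to the rear; the front is open from above. Place and yaw (up to 0.3 rad) vary.
- carousel (a joint): turn of the carousel, rad, counter-clockwise from above positive, no end stops. A spring detent (about 0.1 N m) holds it at multiples of 1.2566 rad; let go, it falls into the nearest (rarely it balances midway). Any start. The black cup is at the front at 0 (and every 6.283 rad); from there each click clockwise (falling value) brings the next to the front: red, blue, yellow, green.
- knob (a point): middle of the round fluted grey knob on the carousel's axis, at a good TCP height to grip it, 107 mm above the worktop. The knob is 44 mm in diameter, from 90 to 116 mm above the worktop, above a 48 mm black flange 86 to 90 mm high; it turns 1:1 with the carousel and may be gripped at any yaw.
- load_point (a point): fixed point where the floor centre of the cup at the open front lies when the carousel rests in a click: 58 mm in front of the axis, 24 mm above the worktop.
- cup_black (a point): the black cup of the carousel: point on its axis at its floor (24 mm above the worktop). It stays empty. Five cups on a turning disc, 58 mm from the axis, 72 deg apart: round collars 45 mm outside, 37 mm inside (34 mm clear), rim 42 mm above the worktop. Counter-clockwise from above: black, red, blue, yellow, green.
- cup_red (a point): the red cup of the carousel: point on its axis at its floor (24 mm above the worktop). For the vial with the red cap.
- cup_blue (a point): the blue cup of the carousel: point on its axis at its floor (24 mm above the worktop). For the vial with the blue cap.
- cup_yellow (a point): the yellow cup of the carousel: point on its axis at its floor (24 mm above the worktop). For the vial with the yellow cap.
- cup_green (a point): the green cup of the carousel: point on its axis at its floor (24 mm above the worktop). For the vial with the green cap.
- fork_hole (a point): mouth of the upper hole of the steel fork, at the top face of its upper tine, 34 mm above the worktop, 98 mm from the axis, 36 deg to the left of the open front, seen from the robot's side (local x = -0.079, y = +0.058 in the frame). Tines 24 x 30 x 6 mm, at 8 to 14 and 28 to 34 mm height, holes 11 mm.
- lug_hole (a point): mouth of the 13 mm hole in the steel lug on the rim of the carousel disc (top face 24 mm above the worktop, 6 mm thick). It lies under the fork hole only when the black cup stands at the front.
- lock_pin: headed lock pin, upright in the hole of its stand at the start; origin on its axis at the underside of the steel collar (18 mm diameter, 5 mm thick). Below: a shank 8 mm in diameter and 24 mm long with a tapered tip. Above the collar: an orange round grip, 14 mm in diameter, from 5 to 38 mm above the origin. 60 g. z up along the pin.
- pin_stand: loose grey block 60 x 60 x 34 mm (0.5 kg) with a 12 mm hole in the middle of its top that holds the lock pin; origin in the middle of its underside.
- vial_rack: loose white rack block 210 x 54 x 24 mm (0.8 kg) on the worktop; origin in the middle of its underside, x along its row of four round holes 50 mm apart (at x = -75, -25, 25, 75 mm), z up; holes 30 mm wide and 20 mm deep, so that the vials in them stand 4 mm above the worktop and rise 30 mm above the rack.
- vial_red: amber sample vial with a red cap, standing in a hole of the vial rack at the start, or absent; a cylinder 26 mm in diameter and 50 mm high (cap: the top 12 mm), about 50 g; origin in the middle of its underside, z up. Three or all four of the vials are present.
- vial_blue: amber sample vial with a blue cap, standing in a hole of the vial rack at the start, or absent; a cylinder 26 mm in diameter and 50 mm high (cap: the top 12 mm), about 50 g; origin in the middle of its underside, z up. Three or all four of the vials are present.
- vial_yellow: amber sample vial with a yellow cap, standing in a hole of the vial rack at the start, or absent; a cylinder 26 mm in diameter and 50 mm high (cap: the top 12 mm), about 50 g; origin in the middle of its underside, z up. Three or all four of the vials are present.
- vial_green: amber sample vial with a green cap, standing in a hole of the vial rack at the start, or absent; a cylinder 26 mm in diameter and 50 mm high (cap: the top 12 mm), about 50 g; origin in the middle of its underside, z up. Three or all four of the vials are present.
- stopper: bystander: red-brown rubber stopper, 32 mm in diameter and 26 mm high, origin under its centre. Leave it where it is.
- hdpe_bottle: bystander: white bottle with a screw cap, 51 mm in diameter and 96 mm high, origin under its centre. Leave it where it is.
- beaker_10: bystander: clear 61 x 67 x 82 mm beaker, origin under its centre. Leave it where it is.

How it is judged:
On the way, in this order (a step that is already met when the one before it is completed fails the run):
1. every vial present stands in the cup of its colour, let go (horizontal distance between vial_red and cup_red below 0.008 m and z of each of vial_red, vial_blue, vial_yellow, vial_green in the frame of frame below 0.029 m and angle between each of vial_red, vial_blue, vial_yellow, vial_green's own z axis and vertical below 0.15 rad and horizontal distance between vial_blue and cup_blue below 0.008 m and horizontal distance between vial_yellow and cup_yellow below 0.008 m and horizontal distance between vial_green and cup_green below 0.008 m and contact force between each of vial_red, vial_blue, vial_yellow, vial_green and the fingers below 0.05 N), for 0.2 s.
2. the black cup stands at the open front, the carousel at rest in its click (horizontal distance between cup_black and load_point below 0.006 m and velocity of joint carousel between -0.1 and 0.1 rad/s), for 0.2 s.
3. the lock pin is through fork and lug with its collar on the fork (horizontal distance between lock_pin and fork_hole below 0.004 m and z of lock_pin in the frame of fork_hole below 0.003 m and angle between lock_pin's own z axis and vertical below 0.12 rad), for 0.2 s.
At the end, for the whole second after the job is handed in: each vial present upright in the cup of its colour (8 mm of its axis, 5 mm of its floor, 0.15 rad); black cup at the front within 6 mm, at rest; pin through fork and lug, within 4 mm of the hole axis, collar within 3 mm of the fork, tilt under 0.12; all let go, bystanders in place (all of step 2 and all of step 3 and horizontal distance between vial_red and cup_red below 0.008 m and z of each of vial_red, vial_blue, vial_yellow, vial_green in the frame of frame below 0.029 m and angle between each of vial_red, vial_blue, vial_yellow, vial_green's own z axis and vertical below 0.15 rad and horizontal distance between vial_blue and cup_blue below 0.008 m and horizontal distance between vial_yellow and cup_yellow below 0.008 m and horizontal distance between vial_green and cup_green below 0.008 m and horizontal distance between lug_hole and fork_hole below 0.006 m and linear speed of lock_pin below 0.03 m/s); the robot touches nothing.
It fails at once if the rubber stopper is pushed more than 3 cm away or knocked over (distance of stopper from where it was at the start of the episode above 0.03 m or angle between stopper's own z axis and vertical above 0.5 rad).
It fails at once if the white bottle is pushed more than 3 cm away or knocked over (distance of hdpe_bottle from where it was at the start of the episode above 0.03 m or angle between hdpe_bottle's own z axis and vertical above 0.5 rad).
It fails at once if the beaker is pushed more than 3 cm away or knocked over (distance of beaker_10 from where it was at the start of the episode above 0.03 m or angle between beaker_10's own z axis and vertical above 0.5 rad).
Of vial_red, vial_blue, vial_yellow, vial_green only 3 to 4 are there at a start; the rules pass over those that are not, and their reading is None.
At some moment in a run one of vial_rack, pin_stand may be knocked a few centimetres aside while the robot is not near it.
It also fails if it takes over 200 s, if anything falls off the work surface, if the arm or the gripper's body presses on something with over 40 N, if the wrist force passes 120 N, or if a joint passes its speed limit or range.

ROBOT

A 7-joint arm with a two-finger parallel gripper is mounted at the origin on a cart in front of the work surface, level with it; the furniture and walls round the work are solid. World frame = base frame: x ahead of the robot, y to its left, z up, the work surface at z = 0. Lengths are in m, angles in rad, forces in N, time in s.
With the tool pointing down it reaches from about 0.4 to 0.875 m from the base axis. Payload 19.3 kg.
Tool frame: the origin (TCP) lies between the finger pads, 19 mm behind the fingertips; this is the grasp point; z points along the fingers, y is the line along which they close (so a half turn about z gives the same grasp; the last joint's range is limited). The gripper opens to 85 mm and grips with 20 to 120 N. Pads are 22 mm wide; open, the fingers measure 114 mm over their backs; the gripper's body (76 mm by 85 mm) begins 54 mm behind the grasp point. The pads swing forward as they close: fully open they stand 13 mm farther back than shut.
Start: joints at [1.134, 0.521, -0.036, 1.599, 0.021, 1.021, -0.113], TCP at [0.224, -0.583, 0.25] pointing down, gripper open.
Joint ranges: [-2.91, 2.91], [-0.3, 2.13], [-1.5, 1.42], [0.17, 2.43], [-1.26, 4.41], [0.16, 1.93], [-2.52, 2.52]. Speed limits (rad/s): [1.89, 1.89, 2.39, 2.39, 3.01, 3.01, 3.01].

INTERFACE

Orientations are given as [roll, pitch, yaw] about the fixed x, y, z axes, in that order (R = Rz(yaw) Ry(pitch) Rx(roll)).
In Python, from workcell import bot gives the robot as it stands.
- The arm moves only by the tool move_arm, never from a script. Its argument "moves" is a list that holds one entry, the list of rows, each a list of 7 numbers: the opening, from 0 (shut) to 1 (fully open), then the shift along the tool's x, y, z in units of 1000 mm (1.0 is 1000 mm), then the turn, a rotation vector about the tool's x, y, z in units of 2 pi rad (1.0 is 2 pi rad). A call has 1 to 5 rows; each row is the pose to reach, as a shift and turn from the pose commanded when the call began, along the tool's axes at that moment, turning the shorter way round; what a row does not reach only later rows make up. A row lasts 1/10 s, in which the tool goes at most 50 mm and 8.59 degrees, less where a joint would pass 70% of its speed; a pose out of reach is approached as far as the arm can. A call with a number of a shift or a turn outside -1 to 1 is refused whole. A call with a gripper value outside its range is refused whole. The fingers move at their own pace and stop on an object; "force" is the grip in N (left out, the last holds). Time passes only in rows, so rows that repeat a pose let the fingers close. It gives the time, the measured TCP pose, the force, the opening and the grip force at its end, in the units of the state.
- bot.observe(): the state, without advancing time (a new reading comes with each control period).
- bot.grab_frame(name): name is "scene" or "top" or "wrist"; returns the picture (400x640x3 uint8, red, green, blue); there is no depth.
- bot.camera_params(name): a dict with "vertical_fov" (degrees; the focal length in pixels is half the picture's height over the tangent of half this angle, whatever the lens; pixels are square), "cx", "cy" (the principal point, pixels), "R" (3x3) and "t" (3): a world point X has camera coordinates R X + t. Camera axes: x right, y down, z forward; pixel columns grow to the right and rows downward; lengths in m; the calibration is good to about 2 mm. A picture is of the moment at which its call begins: read the wrist's pose just before it. camera_params takes no time and is no camera call; for the wrist camera it gives the pose at the moment of the call.
- bot.job_done(): hands the job in; it is judged then, once.
The state is a dict: "clock": time; "qpos": joint angles; "qd": joint speeds; "joint_efforts": joint torques, N m; "position": TCP position; "tool_rot": TCP orientation; "force": force on the tool from outside, world axes, zero at the start; "moment": the same for the moment, N m; "grip_width": finger opening in m; "finger_force": force on a finger pad.
Only numpy, scipy, OpenCV 4.12 (cv2) and the standard library are available. Lean on these libraries where they do the work, as an engineer would, in place of code of your own. Each camera call takes 0.05 s, during which the arm holds its last target. There are 200 camera calls.

## Working session

There is one attempt and no reset: what is moved stays moved. The work goes in short steps, Python scripts to look and compute and a tool call to move; the robot and the scene stay as the last step left them, time stands still between calls to the robot, and variables do not carry over. Pictures are saved under pics/ and viewed, at most 14 in all, crops included, and the job is handed in when it is done.

Besides the shell and the picture viewer there is one more tool, called after "Request:" as a command line: name --argument value ..., lists and objects as JSON in quotes. move_arm: Moves the arm, as the interface text tells. Shifts and turns lie within -1 to 1; 1 stands for 1000 mm of shift or 2 pi rad of turn. Its arguments: {"type":"object","properties":{"moves":{"type":"array"},"force":{"type":"number"}},"required":["moves"]}

```bash
mkdir -p pics; ls; cat > h.py <<'E'
import numpy as np, cv2
from workcell import bot
def snap(name,fn):
    p=bot.camera_params(name); im=bot.grab_frame(name); cv2.imwrite('pics/'+fn,cv2.cvtColor(im,cv2.COLOR_RGB2BGR)); np.savez('pics/'+fn+'.npz',im=im,**{k:np.array(v) for k,v in p.items()}); return im,p
def ray(p,u,v,z):
    f=200/np.tan(np.radians(float(p['vertical_fov']))/2); R=np.array(p['R']);t=np.array(p['t'])
    d=R.T@np.array([(u-p['cx'])/f,(v-p['cy'])/f,1]); c=-R.T@t
    return c+d*(z-c[2])/d[2]
def proj(p,X):
    f=200/np.tan(np.radians(float(p['vertical_fov']))/2); x=np.array(p['R'])@np.array(X)+np.array(p['t'])
    return x[0]/x[2]*f+p['cx'],x[1]/x[2]*f+p['cy']
E
python3 - <<'E'
from h import *
for n in('top','scene'):
    im,p=snap(n,n+'0.png'); print(n,p, -np.array(p['R']).T@p['t'])
print(bot.observe())
E
```

```text
pics
top {'vertical_fov': 57.01418297627211, 'cx': 323.544156141272, 'cy': 196.4500234886853, 'R': array([[ 0.01320626, -0.99983549,  0.01243354],
       [-0.99055386, -0.01477895, -0.13632546],
       [ 0.13648678, -0.01051574, -0.99058608]]), 't': array([-0.05314066,  0.56165107,  1.18684738])} [ 0.39505845 -0.03235072  1.25290255]
scene {'vertical_fov': 42.228522709602814, 'cx': 311.059998301342, 'cy': 202.5293769065267, 'R': array([[-0.59769585, -0.8015295 , -0.01761076],
       [-0.59980007,  0.46162705, -0.65355975],
       [ 0.53197702, -0.38006701, -0.75667002]]), 't': array([0.31024101, 0.42767626, 1.11828925])} [-0.15295416  0.47626524  1.13115152]
{'clock': 0.1, 'qpos': array([ 1.13380677,  0.52195341, -0.03634076,  1.59991817,  0.0211928 ,
        1.02111191, -0.112778  ]), 'qd': array([-0.00026983, -0.00330646,  0.00064296, -0.00163176, -0.00089572,
       -0.00155875,  0.00144878]), 'joint_efforts': array([ 3.13581841e-03, -9.28488779e+01,  1.98375553e+00, -3.70529437e+01,
        1.80505298e-02,  5.46872689e-03,  5.85475668e-07]), 'position': array([ 0.22401957, -0.58318126,  0.24949551]), 'tool_rot': array([-3.14058806e+00,  5.72141798e-05,  3.66807803e-01]), 'force': array([ 0.05292719, -0.24998358,  0.0473422 ]), 'moment': array([-0.02026773,  0.0044674 , -0.0194297 ]), 'finger_force': 0.0, 'grip_width': 0.0854887780922934}
```

View pics/top0.png

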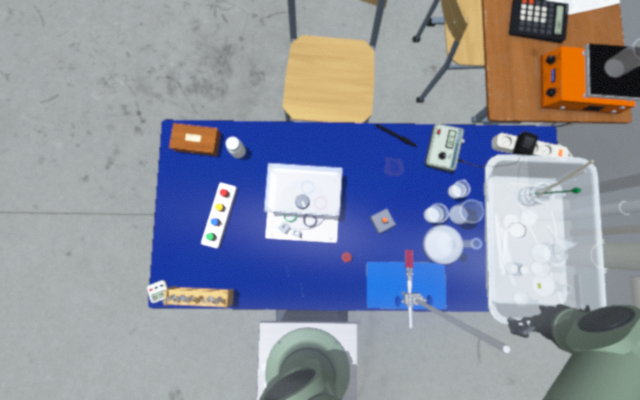

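View pics/scene0.png

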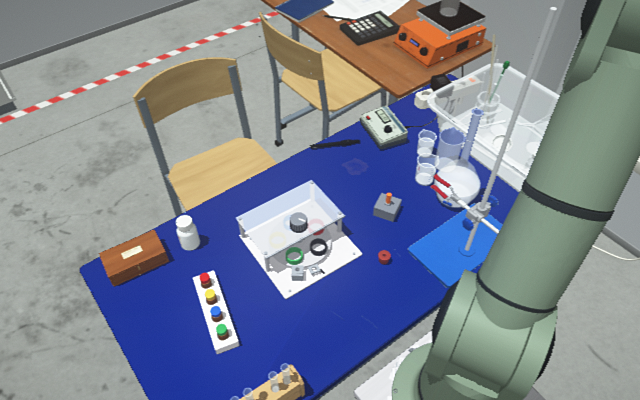

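```bash
python3 - <<'E'
from h import *
a=cv2.imread('pics/top0.png'); b=cv2.imread('pics/scene0.png')
A=cv2.resize(a[155:275,195:415],None,fx=3.6,fy=3.6,interpolation=cv2.INTER_CUBIC)
cv2.imwrite('pics/c1.png',A)
B=cv2.resize(b[175:300,225:425],None,fx=4,fy=4,interpolation=cv2.INTER_CUBIC)
cv2.imwrite('pics/c2.png',B)
p=dict(np.load('pics/top0.png.npz'))
for n,u,v,z in[('red',224,193.5,.054),('yel',220,207,.054),('blu',215,221.5,.054),('grn',210.5,237,.054),('knob',302.5,201.5,.116),('pin',384,219,.072),('BL',265,239.5,.008),('BR',337.5,241,.008),('stop',346.5,257,.026)]: print(n,ray(p,u,v,z))
E
```

```text
red [0.56514177 0.28146019 0.054     ]
yel [0.52046992 0.29224231 0.054     ]
blu [0.47296605 0.30597493 0.054     ]
grn [0.42279909 0.3177736  0.054     ]
knob [0.53488439 0.02078659 0.116     ]
pin [ 0.48745247 -0.24032374  0.072     ]
BL [0.41800106 0.14875166 0.008     ]
BR [ 0.41626968 -0.09442925  0.008     ]
stop [ 0.3640715  -0.12358903  0.026     ]
```

View pics/c1.png

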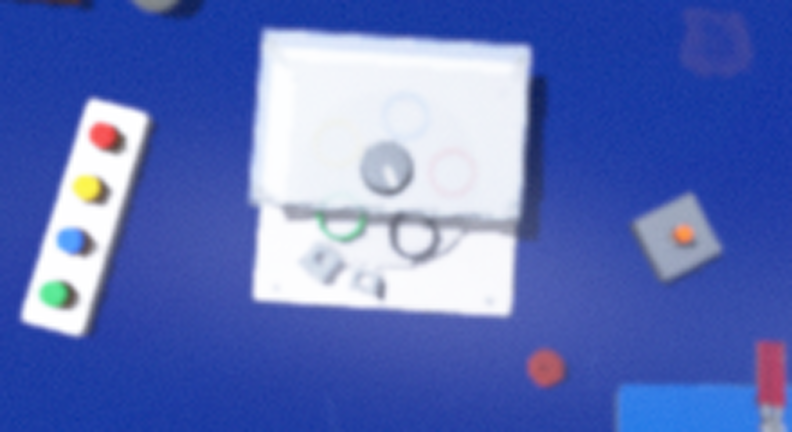

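View pics/c2.png

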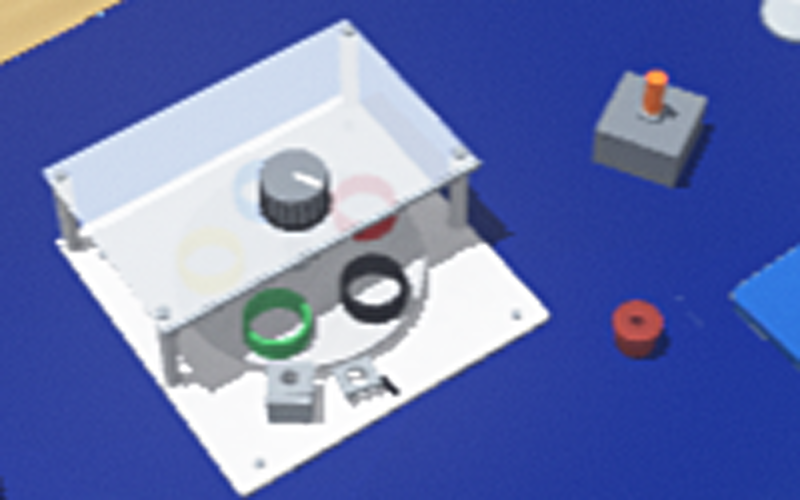

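```bash
python3 - <<'E'
from h import *
p=dict(np.load('pics/top0.png.npz'));s=dict(np.load('pics/scene0.png.npz'))
def tri(a,b):
    A=[];r=[]
    for q,(u,v) in((p,a),(s,b)):
        c=-q['R'].T@q['t'];d=ray(q,u,v,0)-c;d/=np.linalg.norm(d);M=np.eye(3)-np.outer(d,d);A.append(M);r.append(M@c)
    A=np.vstack(A);r=np.hstack(r);X=np.linalg.lstsq(A,r,rcond=None)[0];return X,np.linalg.norm(A@X-r)
print('poletop',tri((506,350),(553,10)))
print('polebase',ray(p,412,299,0.02),ray(s,468,250,0.02))
print('clamp', tri((409,258),(435,182)))
fl=ray(p,195+253/3.6,155+300/3.6,.008);fr=ray(p,195+512/3.6,155+316/3.6,.008)
y=fl-fr;print(fl,fr,np.linalg.norm(y),'yaw',np.arctan2(-y[0],y[1]))
for n,u,v,z in[('blk',413,237,.042),('red',452,172,.042),('blu',405,115,.042),('grn',342,218,.042),('fork',322,262,.034),('lug',370,283,.024)]: print(n,ray(p,195+u/3.6,155+v/3.6,z))
for n,u,v,z in [('knobS',297,162,.116),('pinS',656,75,.072),('fork',290,377,.034)]: print(n,ray(s,225+u/4,175+v/4,z))
E
```

```text
poletop (array([ 0.24955905, -0.30882059,  0.68933103]), np.float64(0.0011655821965681973))
polebase [ 0.23133121 -0.33866478  0.02      ] [ 0.24706673 -0.308701    0.02      ]
clamp (array([ 0.37207586, -0.28529616,  0.18963453]), np.float64(0.009092401674061338))
[0.42189899 0.14795736 0.008     ] [ 0.41033306 -0.09354416  0.008     ] 0.24177832269803465 yaw -0.04785517380452588
blk [ 0.48030132 -0.00082852  0.042     ]
red [ 0.54060436 -0.03558854  0.042     ]
blu [0.59304921 0.00863491 0.042     ]
grn [0.49676553 0.06438934 0.042     ]
fork [0.45678091 0.0822972  0.034     ]
lug [0.43858303 0.03849729 0.024     ]
knobS [0.54417139 0.01610521 0.116     ]
pinS [ 0.48714485 -0.24354046  0.072     ]
fork [0.46110189 0.08511647 0.034     ]
```

Request:
move_arm --moves '[[[1,0,0,-0.24,0,0,0],[1,0,0,-0.24,0,0,0],[1,0,0,-0.24,0,0,0],[1,0,0,-0.24,0,0,0],[1,0,0,-0.24,0,0,0]]]' --force 40

```text
clock: 0.6
position: [0.224, -0.5831, 0.493]
tool_rot: [3.14, -0.0, 0.367]
force: [1.2, 0.0, -0.3]
grip_width: 0.0853
finger_force: 0.0
```

Request:
move_arm --moves '[[[1,0,0,-0.16,0,0,0],[1,0,0,-0.16,0,0,0],[1,0,0,-0.16,0,0,0],[1,0,0,-0.16,0,0,0],[1,0,0,-0.16,0,0,0]]]'

```text
clock: 1.1
position: [0.2229, -0.5817, 0.6467]
tool_rot: [3.129, 0.002, 0.365]
force: [0.4, -1.0, 0.4]
grip_width: 0.0854
finger_force: 0.0
```

```bash
cat >> h.py <<'E'
from scipy.spatial.transform import Rotation as Ro
def rel(target,yaw=None,frm=None):
    """tool-frame shift (units) and turn for world target with tool down; frm=(pos,yaw) or current"""
    o=bot.observe()
    pos=np.array(o['position']) if frm is None else np.array(frm[0]); y0=o['tool_rot'][2] if frm is None else frm[1]
    R=Ro.from_euler('xyz',[np.pi,0,y0]); s=R.inv().apply(np.array(target)-pos)
    tz=0 if yaw is None else -(yaw-y0)/(2*np.pi)
    print('shift',np.round(s,4),'turn z',round(tz,4))
E
python3 - <<'E'
from h import *
o=bot.observe();print(o['position'],o['tool_rot'],o['qpos'],o['force'])
for n in ('scene','top'): snap(n,n+'1.png')
a=cv2.imread('pics/scene1.png');b=cv2.imread('pics/top1.png')
cv2.imwrite('pics/v1.png',cv2.resize(np.vstack([a,b]),(640,600)) if 0 else np.vstack([cv2.resize(a,(480,300)),cv2.resize(b,(480,300))]))
rel([0.47,0.02,0.64],0.0)
E
```

```text
[ 0.22291224 -0.58170533  0.6467139 ] [3.12901584e+00 1.90664875e-03 3.65248284e-01] [ 0.95423169  0.45196007  0.33614908  0.76312923 -0.15327598  1.93201789
 -0.0031355 ] [ 0.37151503 -0.95888156  0.37218927]
shift [ 0.4456 -0.4723  0.0037] turn z 0.0584
```

View pics/v1.png

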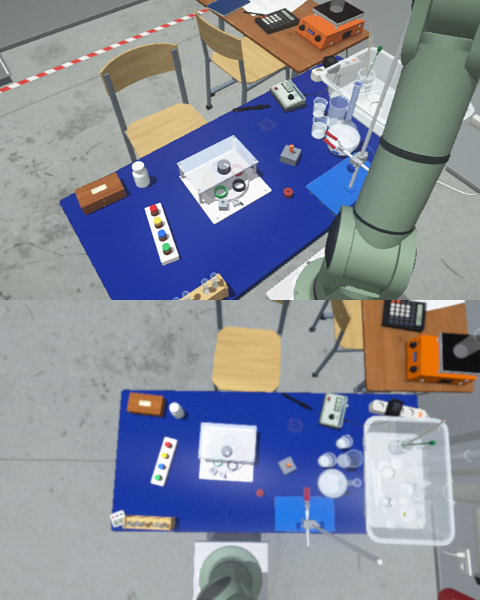

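Request:
move_arm --moves '[[[1,0.19,-0.07,0,0,0,0],[1,0.19,-0.07,0,0,0,0],[1,0.19,-0.07,0,0,0,0],[1,0.19,-0.07,0,0,0,0],[1,0.19,-0.07,0,0,0,0]]]'

```text
clock: 1.7
position: [0.3804, -0.4428, 0.6424]
tool_rot: [3.139, -0.001, 0.376]
force: [0.3, -0.2, 0.3]
grip_width: 0.085
finger_force: 0.0
```

Request:
move_arm --moves '[[[1,0.19,-0.07,0,0,0,0],[1,0.19,-0.07,0,0,0,0],[1,0.19,-0.07,0,0,0,0],[1,0.19,-0.07,0,0,0,0],[1,0.19,-0.07,0,0,0,0]]]'

```text
clock: 2.2
position: [0.532, -0.3092, 0.6406]
tool_rot: [3.14, 0.001, 0.375]
force: [-0.1, -0.3, 0.6]
grip_width: 0.0855
finger_force: 0.0
```

Request:
move_arm --moves '[[[1,0.05,-0.16,0,0,0,0],[1,0.05,-0.16,0,0,0,0],[1,0.05,-0.16,0,0,0,0],[1,0.05,-0.16,0,0,0,0],[1,0.05,-0.16,0,0,0,0]]]'

```text
clock: 2.7
position: [0.5167, -0.1438, 0.642]
tool_rot: [3.136, 0.001, 0.372]
force: [-0.2, -0.5, 0.2]
grip_width: 0.0856
finger_force: 0.0
```

Request:
move_arm --moves '[[[1,0.05,-0.16,0,0,0,0.06],[1,0.05,-0.16,0,0,0,0.06],[1,0.05,-0.16,0,0,0,0.06],[1,0.05,-0.16,0,0,0,0.06],[1,0.05,-0.16,0,0,0,0.06]]]'

```text
clock: 3.2
position: [0.506, 0.0244, 0.6401]
tool_rot: [3.135, 0.0, -0.005]
force: [0.0, -0.6, -0.1]
grip_width: 0.0851
finger_force: 0.0
```

```bash
python3 - <<'E'
from h import *
o=bot.observe();print(o['position'],o['tool_rot'],o['qpos'],o['force'])
rel([0.45,0.025,0.33],0.0)
E
```

```text
[0.50600324 0.02437228 0.64014906] [ 3.13536857e+00  3.19845197e-05 -4.64560801e-03] [-0.25134475  0.18231271  0.1090897   1.13153759 -0.01405855  1.82973177
 -1.72307491] [ 0.00270015 -0.55231044 -0.13150767]
shift [-0.056  -0.0004  0.3101] turn z -0.0007
```

Request:
move_arm --moves '[[[1,-0.05,0,0.24,0,0,0],[1,-0.05,0,0.24,0,0,0],[1,-0.05,0,0.24,0,0,0],[1,-0.05,0,0.24,0,0,0],[1,-0.05,0,0.24,0,0,0]]]'

```text
clock: 3.7
position: [0.4555, 0.0181, 0.3985]
tool_rot: [3.134, -0.001, -0.01]
force: [1.3, 0.7, -0.1]
grip_width: 0.0856
finger_force: 0.0
```

```bash
python3 - <<'E'
from h import *
o=bot.observe();print(o['position'],o['tool_rot'])
im,p=snap('wrist','w1.png');print(p, -np.array(p['R']).T@p['t'])
E
```

```text
[0.45546335 0.01812397 0.39850201] [ 3.13391154e+00 -8.38060395e-04 -1.04881736e-02]
{'vertical_fov': 66.11346643410421, 'cx': 322.2493269716817, 'cy': 201.96091829052156, 'R': array([[-0.00938962, -0.99992455,  0.0079205 ],
       [-0.95830426,  0.01126049,  0.28552785],
       [-0.2855955 , -0.00490925, -0.95833768]]), 't': array([0.0193806 , 0.3565721 , 0.65249506])} [0.52823618 0.01856722 0.52334583]
```

View pics/w1.png

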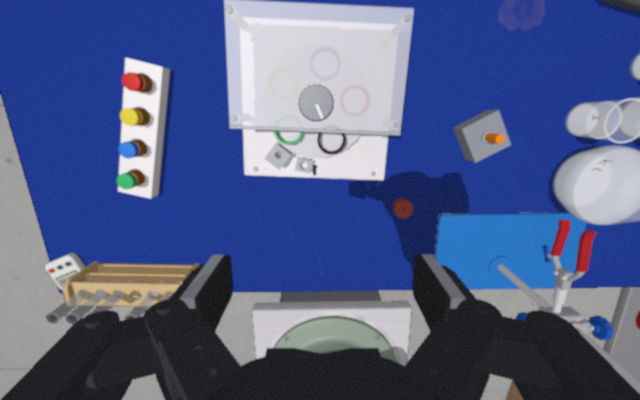

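```bash
python3 - <<'E'
from h import *
a=cv2.imread('pics/w1.png')
cv2.imwrite('pics/c3.png',np.hstack([cv2.resize(a[65:190,235:400],None,fx=4,fy=4,interpolation=cv2.INTER_CUBIC)]))
E
```

```text
(no output)
```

View pics/c3.png

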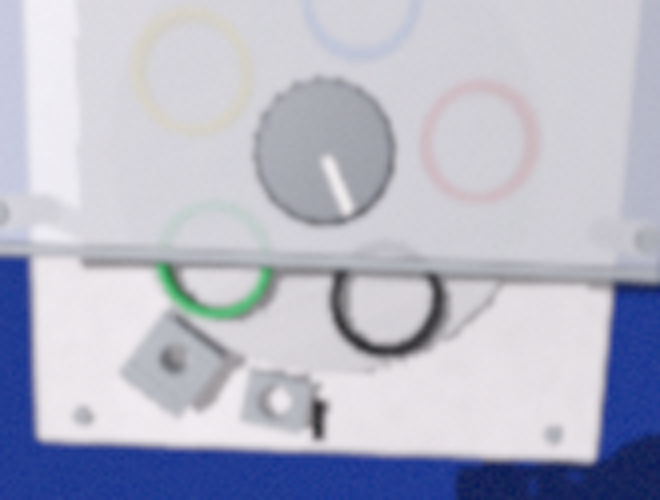

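```bash
python3 - <<'E'
from h import *
p=dict(np.load('pics/w1.png.npz'))
r={}
for n,u,v,z in[('knob',325,150,.116),('fork',176,358,.034),('lug',279,402,.024),('FL',40,440,.008),('FR',597,462,.008),('grn',215,260,.042),('blk',388,300,.042),('red',481,141,.042),('yel',192,71,.042)]:
    r[n]=ray(p,235+u/4,65+v/4,z);print(n,r[n])
y=r['FL']-r['FR'];yaw=np.arctan2(-y[0],y[1]);print('w',np.linalg.norm(y),yaw)
def L(x,y,yaw): return np.array([[np.cos(yaw),-np.sin(yaw)],[np.sin(yaw),np.cos(yaw)]])@[x,y]
m=(r['FL']+r['FR'])[:2]/2; print('origin from edge',m+L(.12,0,yaw))
f=r['fork'][:2]-r['knob'][:2];print('fork-knob',np.linalg.norm(f),np.arctan2(f[1],f[0])-np.arctan2(.058,-.079))
b=r['blk'][:2]-r['knob'][:2];print('blk',np.linalg.norm(b),np.arctan2(b[1],b[0]))
for n,u,v in[('red',131,82),('yel',129.5,116.5),('blu',126,149),('grn',126,180)]: print(n,ray(p,u,v,.054))
print('pin',ray(p,490.5,139,.072),'stop',ray(p,403,208,.026))
E
```

```text
knob [0.53782838 0.02281822 0.116     ]
fork [0.46178797 0.08394559 0.034     ]
lug [0.44203552 0.04406842 0.024     ]
FL [0.42407686 0.14694069 0.008     ]
FR [ 0.41185426 -0.09088637  0.008     ]
grn [0.50000973 0.06616185 0.042     ]
blk [4.84315333e-01 1.28303657e-04 4.20000000e-02]
red [ 0.54222441 -0.0345163   0.042     ]
yel [0.56752748 0.07183963 0.042     ]
w 0.23814092382444596 -0.05134762496236827
origin from edge [0.5378074  0.02186815]
fork-knob 0.0975638179114881 -0.04380501614117627
blk 0.05812467786763315 -2.740563260427932
red [0.56943305 0.28626684 0.054     ]
yel [0.52229243 0.2972525  0.054     ]
blu [0.47519006 0.31136888 0.054     ]
grn [0.42751806 0.32048325 0.054     ]
pin [ 0.4861556  -0.22869286  0.072     ] stop [ 0.36767895 -0.12134708  0.026     ]
```

Request:
move_arm --moves '[[[1,0.0825,-0.0053,0.1,0,0,0.0064],[1,0.0825,-0.0053,0.1,0,0,0.0064],[1,0.0825,-0.0053,0.24,0,0,0.0064],[1,0.0825,-0.0053,0.24,0,0,0.0064],[1,0.0825,-0.0053,0.24,0,0,0.0064]]]'

```text
clock: 4.25
position: [0.5392, 0.0214, 0.1738]
tool_rot: [3.135, -0.003, -0.051]
force: [1.5, -0.7, -0.6]
grip_width: 0.0851
finger_force: 0.0
```

Request:
move_arm --moves '[[[1,0,0,0,0,0,0],[1,0,0,0,0,0,0],[1,0,0,0,0,0,0]]]'

```text
clock: 4.55
position: [0.5397, 0.022, 0.1781]
tool_rot: [3.136, -0.006, -0.051]
force: [0.1, -0.2, 0.6]
grip_width: 0.0853
finger_force: 0.0
```

```bash
python3 - <<'E'
from h import *
o=bot.observe();print(o['position'],o['tool_rot'])
rel([0.538,0.0225,0.110],-0.05)
E
```

```text
[0.53969788 0.02204402 0.17807157] [ 3.13582698 -0.00595903 -0.0508112 ]
shift [-0.0017 -0.0004  0.0681] turn z -0.0001
```

Request:
move_arm --moves '[[[1,-0.0017,0,0.04,0,0,0],[1,-0.0017,0,0.068,0,0,0],[1,-0.0017,0,0.068,0,0,0],[0.3,-0.0017,0,0.068,0,0,0],[0.3,-0.0017,0,0.068,0,0,0]]]' --force 50

```text
clock: 5.05
position: [0.5382, 0.022, 0.1097]
tool_rot: [3.136, -0.006, -0.051]
force: [0.8, 0.1, -0.7]
grip_width: 0.0589
finger_force: 0.0
```

Request:
move_arm --moves '[[[0.3,0,0,0,0,0,0],[0.3,0,0,0,0,0,0],[0.3,0,0,0,0,0,0],[0.3,0,0,0,0,0,0],[0.3,0,0,0,0,0,0]]]'

```text
clock: 5.55
position: [0.5382, 0.0234, 0.1095]
tool_rot: [3.137, -0.006, -0.049]
force: [-5.1, 8.5, 20.2]
grip_width: 0.0429
finger_force: 47.9
```

```bash
python3 - <<'E'
from h import *
o=bot.observe();print(o['position'],o['tool_rot'],o['grip_width'],o['finger_force'],o['force'])
E
```

```text
[0.53815192 0.0234481  0.10951096] [ 3.13723454 -0.00607556 -0.04944197] 0.04293895714076454 47.90887176990509 [-5.09168914  8.4525132  20.15709229]
```

Request:
move_arm --moves '[[[0.3,0,0,0,0,0,-0.064],[0.3,0,0,0,0,0,-0.064],[0.3,0,0,0,0,0,-0.064],[0.3,0,0,0,0,0,-0.064],[0.3,0,0,0,0,0,-0.064]]]'

```text
clock: 6.05
position: [0.5382, 0.0235, 0.1095]
tool_rot: [3.135, -0.004, 0.353]
force: [-3.9, 8.7, 20.7]
grip_width: 0.0424
finger_force: 48.5
```

Request:
move_arm --moves '[[[0.3,0,0,0,0,0,-0.065],[0.3,0,0,0,0,0,-0.065],[0.3,0,0,0,0,0,-0.065],[0.3,0,0,0,0,0,-0.065],[0.3,0,0,0,0,0,-0.065]]]'

```text
clock: 6.55
position: [0.5382, 0.0234, 0.1095]
tool_rot: [3.134, -0.001, 0.761]
force: [-3.8, 7.4, 20.6]
grip_width: 0.0424
finger_force: 48.7
```

Request:
move_arm --moves '[[[1,0,0,0,0,0,0],[1,0,0,0,0,0,0],[1,0,0,0,0,0,0],[1,0,0,-0.1,0,0,0],[1,0,0,-0.1,0,0,0]]]'

```text
clock: 7.05
position: [0.5358, 0.0225, 0.2078]
tool_rot: [3.137, 0.005, 0.76]
force: [1.0, 0.7, 0.1]
grip_width: 0.0856
finger_force: 0.0
```

```bash
python3 - <<'E'
from h import *
o=bot.observe();print(o['position'],o['tool_rot'],o['qpos'],o['force'])
rel([0.43,0.22,0.26],-0.22)
E
```

```text
[0.53579214 0.02245176 0.20780364] [3.13693698 0.00509061 0.76016221] [-0.01611279  0.43839028 -0.18623099  1.87013667  0.11424926  0.84472645
 -1.07188753] [1.00585068 0.66483769 0.13354853]
shift [ 0.0594 -0.2161 -0.0522] turn z 0.156
```

Request:
move_arm --moves '[[[1,0.083,-0.113,-0.026,0,0,-0.115],[1,0.083,-0.113,-0.026,0,0,-0.115],[1,0.083,-0.113,-0.026,0,0,-0.115],[1,0.083,-0.113,-0.026,0,0,-0.115],[1,0.083,-0.113,-0.026,0,0,-0.115]]]'

```text
clock: 7.55
position: [0.5186, 0.1631, 0.2327]
tool_rot: [3.138, 0.006, 1.491]
force: [0.5, -0.8, -1.1]
grip_width: 0.0857
finger_force: 0.0
```

Request:
move_arm --moves '[[[1,0.137,-0.03,-0.026,0,0,-0.115],[1,0.137,-0.03,-0.026,0,0,-0.115],[1,0.137,-0.03,-0.026,0,0,-0.115],[1,0.137,-0.03,-0.026,0,0,-0.115],[1,0.137,-0.03,-0.026,0,0,-0.115]]]'

```text
clock: 8.05
position: [0.5005, 0.3024, 0.2575]
tool_rot: [-3.14, 0.007, 2.213]
force: [0.8, -0.1, 0.2]
grip_width: 0.0853
finger_force: 0.0
```

Request:
move_arm --moves '[[[1,0,0,0,0,0,-0.11],[1,0,0,0,0,0,-0.11],[1,0,0,0,0,0,-0.11],[1,0,0,0,0,0,-0.11],[1,0,0,0,0,0,-0.11]]]'

```text
clock: 8.55
position: [0.5011, 0.3008, 0.2573]
tool_rot: [-3.135, 0.004, 2.902]
force: [0.9, -0.1, 0.6]
grip_width: 0.0854
finger_force: 0.0
```

```bash
python3 - <<'E'
from h import *
o=bot.observe();print(o['position'],o['tool_rot'],o['qpos'])
snap('wrist','w2.png');im,p=snap('top','top2.png')
a=cv2.imread('pics/w2.png');b=cv2.imread('pics/top2.png')
cv2.imwrite('pics/v2.png',np.vstack([cv2.resize(a,None,fx=.8,fy=.8)[:,:512],cv2.resize(b[195:260,240:360],(512,277),interpolation=cv2.INTER_CUBIC)]))
E
```

```text
[0.50114343 0.30076914 0.25733801] [-3.13538303  0.00412079  2.90200894] [-0.13421054  0.53835332 -0.74096214  1.67430569  0.40832021  1.09169373
  0.33310799]
```

View pics/v2.png

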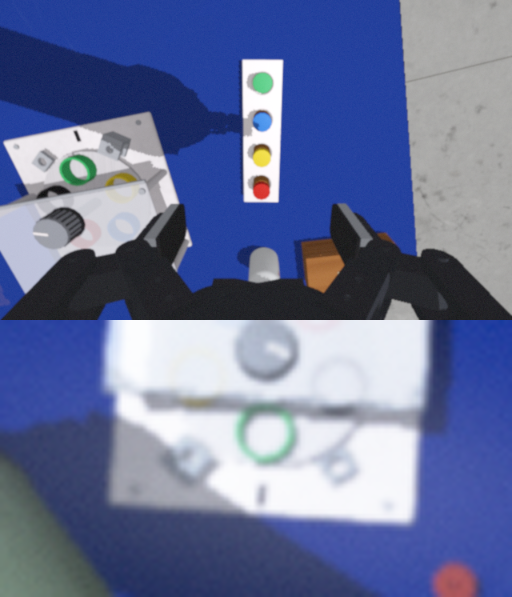

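```bash
python3 - <<'E'
from h import *
p=dict(np.load('pics/w2.png.npz'));im=p['im']
hsv=cv2.cvtColor(im,cv2.COLOR_RGB2HSV)
for n,v0 in(('grn',102),('blu',150),('yel',194),('red',237)):
    w=hsv[v0-22:v0+22,305:352]; m=((w[...,1]>120)&(w[...,2]>110)).astype(np.uint8)
    if n=='red':m&=((w[...,0]<6)|(w[...,0]>172)).astype(np.uint8)
    else:
        h0={'grn':75,'blu':107,'yel':27}[n];m&=(abs(w[...,0].astype(int)-h0)<9).astype(np.uint8)
    k,l,st,c=cv2.connectedComponentsWithStats(m);i=1+st[1:,4].argmax();x,y,W,H,A=st[i]
    u=305+x+W/2;v=v0-22+y+H/2;print(n,u,v,W,H,A,ray(p,u,v,.05).round(4))
E
```

```text
grn 328.5 104.0 23 24 426 [0.4266 0.3245 0.05  ]
blu 327.5 152.0 23 24 417 [0.4742 0.3121 0.05  ]
yel 327.0 196.0 22 24 415 [0.5219 0.3002 0.05  ]
red 327.0 238.0 20 22 349 [0.5716 0.2884 0.05  ]
```

Request:
move_arm --moves '[[[1,0.0786,0.0052,0.05,0,0,0],[1,0.0786,0.0052,0.09,0,0,0],[1,0.0786,0.0052,0.13,0,0,0],[1,0.0786,0.0052,0.17,0,0,0],[1,0.0786,0.0052,0.19,0,0,0]]]' --force 30

```text
clock: 9.15
position: [0.4248, 0.3228, 0.0634]
tool_rot: [-3.132, 0.002, 2.894]
force: [0.5, 0.2, 0.0]
grip_width: 0.0852
finger_force: 0.0
```

Request:
move_arm --moves '[[[1,0,0,0,0,0,0],[1,0,0,0,0,0,0],[1,0,0,0,0,0,0]]]'

```text
clock: 9.45
position: [0.4273, 0.3245, 0.0686]
tool_rot: [-3.138, 0.006, 2.895]
force: [0.6, 0.0, 0.3]
grip_width: 0.0852
finger_force: 0.0
```

```bash
python3 - <<'E'
from h import *
o=bot.observe();print(o['position'],o['tool_rot'],o['qpos'])
rel([.426,.3245,.048],2.897)
E
```

```text
[0.42734378 0.32450634 0.06861657] [-3.13750159  0.00565234  2.89493536] [-0.33403236  0.71817171 -0.59798972  1.9391541   0.64026787  0.68265616
 -0.00825976]
shift [ 0.0013 -0.0003  0.0206] turn z -0.0003
```

Request:
move_arm --moves '[[[1,0.0013,0,0.0206,0,0,0],[1,0.0013,0,0.0206,0,0,0],[0.2,0.0013,0,0.0206,0,0,0],[0.2,0.0013,0,0.0206,0,0,0],[0.2,0.0013,0,0.0206,0,0,0]]]'

```text
clock: 9.95
position: [0.4257, 0.3244, 0.0472]
tool_rot: [-3.137, 0.005, 2.896]
force: [0.8, -0.4, 0.1]
grip_width: 0.0436
finger_force: 0.0
```

Request:
move_arm --moves '[[[0.2,0,0,0,0,0,0],[0.2,0,0,0,0,0,0],[0.2,0,0,0,0,0,0],[0.2,0,0,0,0,0,0],[0.2,0,0,0,0,0,0]]]'

```text
clock: 10.45
position: [0.4256, 0.3243, 0.0469]
tool_rot: [-3.136, 0.005, 2.896]
force: [-1.2, -1.2, 8.4]
grip_width: 0.0249
finger_force: 29.0
```

Request:
move_arm --moves '[[[0.2,0,0,-0.03,0,0,0],[0.2,0,0,-0.09,0,0,0],[0.2,0,0,-0.09,0,0,0],[0.2,0,0,-0.09,0,0,0],[0.2,0,0,-0.09,0,0,0]]]'

```text
clock: 10.95
position: [0.425, 0.3243, 0.1359]
tool_rot: [-3.135, 0.004, 2.896]
force: [0.2, 0.2, -1.3]
grip_width: 0.025
finger_force: 29.8
```

```bash
python3 - <<'E'
from h import *
o=bot.observe();print(o['position'],o['tool_rot'],o['qpos'])
rel([.480,.0254,.138],3.0916)
E
```

```text
[0.42504187 0.32432318 0.13588813] [-3.13524917  0.00403594  2.89603802] [-0.27616685  0.61897005 -0.67881846  1.90949365  0.53878392  0.80625372
  0.07389652]
shift [-0.126  -0.2766 -0.0021] turn z -0.0311
```

Request:
move_arm --moves '[[[0.2,-0.063,-0.138,-0.01,0,0,-0.0155],[0.2,-0.063,-0.138,-0.01,0,0,-0.0155],[0.2,-0.063,-0.138,-0.01,0,0,-0.0155],[0.2,-0.063,-0.138,-0.01,0,0,-0.0155],[0.2,-0.063,-0.138,-0.01,0,0,-0.0155]]]'

```text
clock: 11.45
position: [0.4526, 0.1742, 0.1465]
tool_rot: [-3.135, 0.002, 2.991]
force: [-0.9, -0.2, 0.3]
grip_width: 0.025
finger_force: 29.8
```

Request:
move_arm --moves '[[[0.2,-0.0492,-0.1433,0,0,0,-0.0155],[0.2,-0.0492,-0.1433,0,0,0,-0.0155],[0.2,-0.0492,-0.1433,0,0,0,-0.0155],[0.2,-0.0492,-0.1433,0,0,0,-0.0155],[0.2,-0.0492,-0.1433,0,0,0,-0.0155]]]'

```text
clock: 11.95
position: [0.4802, 0.0271, 0.1479]
tool_rot: [-3.136, 0.002, 3.09]
force: [0.2, 0.8, -0.4]
grip_width: 0.025
finger_force: 29.9
```

Request:
move_arm --moves '[[[0.2,0,0,0,0,0,0],[0.2,0,0,0,0,0,0]]]'

```text
clock: 12.15
position: [0.48, 0.0287, 0.1483]
tool_rot: [-3.136, 0.003, 3.094]
force: [0.5, -0.1, -0.7]
grip_width: 0.025
finger_force: 29.9
```

```bash
python3 - <<'E'
from h import *
o=bot.observe();print(o['position'],o['tool_rot'],o['qpos'])
rel([.480,.0254,.069],3.0916)
snap('wrist','w3.png')
a=cv2.imread('pics/w3.png');cv2.imwrite('pics/v3.png',a)
E
```

```text
[0.48002256 0.0286897  0.14833771] [-3.13577382e+00  2.59118299e-03  3.09420510e+00] [ 0.3807953   0.54015539 -0.74752033  2.03730151  0.53897343  0.76528278
  0.82551465]
shift [-0.0001 -0.0033  0.0793] turn z 0.0004
```

View pics/v3.png

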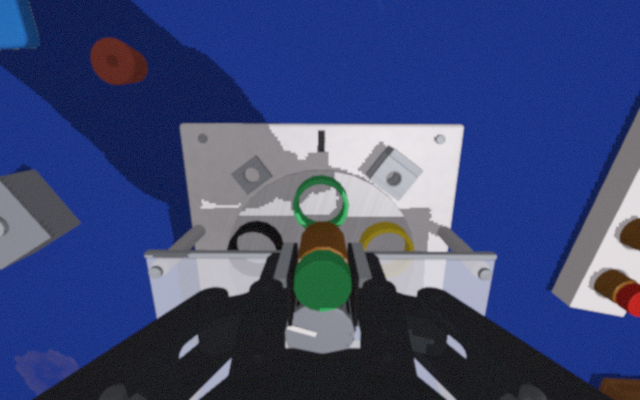

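```bash
python3 - <<'E'
from h import *
p=dict(np.load('pics/w3.png.npz'))
print(ray(p,321,203,.042),ray(p,394,179,.034),proj(p,[.48,.0254,.042]),proj(p,[.462,.0844,.034]))
h=cv2.cvtColor(p['im'],cv2.COLOR_RGB2HSV)[:238];m=((abs(h[...,0].astype(int)-72)<14)&(h[...,1]>100)&(h[...,2]>60)).astype(np.uint8)
k,l,st,c=cv2.connectedComponentsWithStats(m);print(st[1:][st[1:,4]>50])
E
```

```text
[0.47729017 0.02750586 0.042     ] [0.46241418 0.08611976 0.034     ] (np.float64(318.4964778239162), np.float64(206.39464800596218)) (np.float64(391.83544281336356), np.float64(178.58472500655694))
[[293 176  55  52 815]]
```

Request:
move_arm --moves '[[[0.2,0.0007,-0.0025,0.03,0,0,0],[0.2,0.0007,-0.0025,0.05,0,0,0],[0.2,0.0007,-0.0025,0.065,0,0,0],[0.2,0.0007,-0.0025,0.079,0,0,0],[0.2,0.0007,-0.0025,0.079,0,0,0]]]'

```text
clock: 12.7
position: [0.4789, 0.0244, 0.0683]
tool_rot: [-3.135, 0.001, 3.093]
force: [0.1, -0.9, 0.3]
grip_width: 0.0252
finger_force: 29.9
```

Request:
move_arm --moves '[[[0.2,0,0,0,0,0,0],[0.2,0,0,0,0,0,0]]]'

```text
clock: 12.9
position: [0.48, 0.0239, 0.0702]
tool_rot: [-3.135, 0.004, 3.091]
force: [0.2, 0.1, -0.8]
grip_width: 0.025
finger_force: 29.9
```

Request:
move_arm --moves '[[[0.2,0,0.002,0.003,0,0,0],[0.2,0,0.002,0.003,0,0,0],[0.55,0,0.002,0.003,0,0,0],[0.55,0,0.002,0.003,0,0,0],[0.55,0,0.002,0.003,0,0,0]]]'

```text
clock: 13.4
position: [0.4797, 0.0257, 0.0666]
tool_rot: [-3.135, 0.003, 3.091]
force: [1.0, 0.8, -0.3]
grip_width: 0.047
finger_force: 0.0
```

Request:
move_arm --moves '[[[0.55,0,0,-0.05,0,0,0],[0.55,0,0,-0.1,0,0,0],[0.55,0,0,-0.13,0,0,0],[0.55,0,0,-0.13,0,0,0],[0.55,0,0,-0.13,0,0,0]]]'

```text
clock: 13.9
position: [0.4795, 0.0262, 0.1968]
tool_rot: [-3.135, 0.004, 3.09]
force: [-0.4, 0.5, -0.8]
grip_width: 0.0469
finger_force: 0.0
```

```bash
python3 - <<'E'
from h import *
o=bot.observe();print(o['position'],o['tool_rot'],o['qpos'])
rel([.538,.0228,.19],1.55)
p=snap('wrist','w4.png')[1]
a=cv2.imread('pics/w4.png');cv2.imwrite('pics/v4.png',a[100:330,120:520])
print(proj(p,[.48,.0254,.074]))
E
```

```text
[0.47948919 0.02615378 0.19681167] [-3.13462404  0.00401897  3.09049032] [ 0.43975189  0.4675381  -0.8078495   1.99846325  0.4554932   0.85957534
  0.89928212]
shift [-0.0586 -0.0004  0.0068] turn z 0.2452
(np.float64(321.99989619596727), np.float64(200.7604685060006))
```

View pics/v4.png

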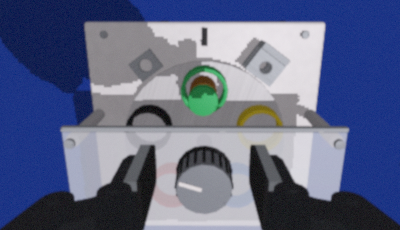

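Request:
move_arm --moves '[[[0.9,-0.0586,0,0,0,0,0],[0.9,-0.0586,0,0,0,0,0],[0.9,-0.0586,0,0.04,0,0,0],[0.9,-0.0586,0,0.07,0,0,0],[0.9,-0.0586,0,0.07,0,0,0]]]' --force 50

```text
clock: 14.45
position: [0.5357, 0.0231, 0.1226]
tool_rot: [-3.135, -0.004, 3.092]
force: [0.2, -0.8, 0.8]
grip_width: 0.0768
finger_force: 0.0
```

Request:
move_arm --moves '[[[0.9,0,0,0,0,0,0],[0.9,0,0,0,0,0,0]]]'

```text
clock: 14.65
position: [0.5386, 0.0234, 0.1278]
tool_rot: [-3.135, 0.004, 3.091]
force: [-0.8, 0.6, 0.3]
grip_width: 0.0767
finger_force: 0.0
```

Request:
move_arm --moves '[[[0.9,0.0005,0,0.0165,0,0,0],[0.9,0.0005,0,0.0165,0,0,0],[0.3,0.0005,0,0.0165,0,0,0],[0.3,0.0005,0,0.0165,0,0,0],[0.3,0.0005,0,0.0165,0,0,0]]]'

```text
clock: 15.15
position: [0.5382, 0.0236, 0.1114]
tool_rot: [-3.136, 0.004, 3.091]
force: [-2.4, 2.0, 12.0]
grip_width: 0.0424
finger_force: 49.0
```

Request:
move_arm --moves '[[[0.3,0,0,0,0,0,0],[0.3,0,0,0,0,0,0],[0.3,0,0,0,0,0,0]]]'

```text
clock: 15.45
position: [0.5381, 0.0236, 0.1114]
tool_rot: [-3.136, 0.004, 3.091]
force: [-3.1, 1.3, 11.7]
grip_width: 0.0424
finger_force: 49.0
```

Request:
move_arm --moves '[[[0.3,0,0,0,0,0,-0.1],[0.3,0,0,0,0,0,-0.1],[0.3,0,0,0,0,0,-0.1],[0.3,0,0,0,0,0,-0.1],[0.3,0,0,0,0,0,-0.1]]]'

```text
clock: 15.95
position: [0.5381, 0.0235, 0.1114]
tool_rot: [-3.135, 0.0, -2.558]
force: [-3.7, 1.5, 14.0]
grip_width: 0.0423
finger_force: 50.9
```

Request:
move_arm --moves '[[[0.3,0,0,0,0,0,-0.1],[0.3,0,0,0,0,0,-0.1],[0.3,0,0,0,0,0,-0.1],[0.3,0,0,0,0,0,-0.1],[0.3,0,0,0,0,0,-0.1]]]'

```text
clock: 16.45
position: [0.5382, 0.0235, 0.1114]
tool_rot: [-3.136, -0.004, -1.93]
force: [-3.4, 1.8, 14.6]
grip_width: 0.0427
finger_force: 50.9
```

```bash
python3 - <<'E'
from h import *
o=bot.observe();print(o['position'],o['tool_rot'],o['qpos'],o['force'],o['moment'],o['grip_width'])
E
```

```text
[0.5381894  0.02346947 0.11142373] [-3.13571381 -0.00415087 -1.92963372] [ 0.51561792  0.77838949 -0.97740424  1.9083846   0.82991995  0.92139071
  1.90329575] [-3.35340002  1.83489004 14.57821853] [ 0.3817397   0.59571073 -0.156413  ] 0.04272526579576359
```

Request:
move_arm --moves '[[[1,0,0,0,0,0,0],[1,0,0,0,0,0,0],[1,0,0,0,0,0,0],[1,0,0,-0.1,0,0,0],[1,0,0,-0.1,0,0,0]]]' --force 30

```text
clock: 16.95
position: [0.5366, 0.024, 0.2109]
tool_rot: [-3.139, -0.006, -1.935]
force: [1.3, -0.7, 0.3]
grip_width: 0.0854
finger_force: 0.0
```

Request:
move_arm --moves '[[[1,-0.1264,0.056,0,0,0,0.116],[1,-0.1264,0.056,0,0,0,0.116],[1,-0.1264,0.056,0,0,0,0.116],[1,-0.1264,0.056,0,0,0,0.116],[1,-0.1264,0.056,0,0,0,0.116]]]'

```text
clock: 17.45
position: [0.5297, 0.1634, 0.2094]
tool_rot: [-3.135, -0.0, -2.668]
force: [-0.6, -0.5, 0.2]
grip_width: 0.0852
finger_force: 0.0
```

Request:
move_arm --moves '[[[1,-0.0577,0.1262,0,0,0,0.1157],[1,-0.0577,0.1262,0,0,0,0.1157],[1,-0.0577,0.1262,0,0,0,0.1157],[1,-0.0577,0.1262,0,0,0,0.1157],[1,-0.0577,0.1262,0,0,0,0.1157]]]'

```text
clock: 17.95
position: [0.5227, 0.302, 0.2083]
tool_rot: [-3.136, 0.004, 2.888]
force: [0.4, -1.2, 0.3]
grip_width: 0.0853
finger_force: 0.0
```

Request:
move_arm --moves '[[[1,0,0,0,0,0,0],[1,0,0,0,0,0,0]]]'

```text
clock: 18.15
position: [0.5234, 0.3003, 0.2084]
tool_rot: [-3.136, 0.004, 2.896]
force: [-0.5, 0.3, -0.1]
grip_width: 0.0851
finger_force: 0.0
```

```bash
cat >> h.py <<'E'
def caps(fn,z=.05,cam='wrist'):
    im,p=snap(cam,fn); h=cv2.cvtColor(im,cv2.COLOR_RGB2HSV).astype(int); out={}
    for n,h0 in(('red',0),('yel',27),('blu',107),('grn',75)):
        dh=abs(h[...,0]-h0);dh=np.minimum(dh,180-dh); m=((dh<8)&(h[...,1]>120)&(h[...,2]>(110 if n!='blu' else 120))).astype(np.uint8)
        k,l,st,c=cv2.connectedComponentsWithStats(m)
        for x,y,W,H,A in st[1:]:
            if A>150 and .65<W/H<1.5 and A>.6*W*H: print(n,(x+W/2,y+H/2),W,H,A,ray(p,x+W/2,y+H/2,z).round(4))
    return p
E
python3 - <<'E'
from h import *
o=bot.observe();print(o['position'],o['tool_rot'],o['qpos'])
caps('w5.png')
rel([.5225,.300,.048],2.897)
E
```

```text
[0.52339142 0.30029874 0.20844677] [-3.13568436  0.00440657  2.89578505] [-0.14718539  0.61974297 -0.70910857  1.67391375  0.46654163  1.02555491
  0.31156447]
red (np.float64(322.0), np.float64(237.5)) 24 25 497 [0.5712 0.2875 0.05  ]
yel (np.float64(322.5), np.float64(189.0)) 25 28 566 [0.5229 0.3    0.05  ]
blu (np.float64(323.0), np.float64(135.5)) 28 29 604 [0.4746 0.3125 0.05  ]
shift [ 0.0009 -0.0004  0.1604] turn z -0.0003
```

Request:
move_arm --moves '[[[1,0.0007,-0.0004,0.05,0,0,0],[1,0.0007,-0.0004,0.1,0,0,0],[1,0.0007,-0.0004,0.13,0,0,0],[1,0.0007,-0.0004,0.15,0,0,0],[1,0.0007,-0.0004,0.161,0,0,0]]]'

```text
clock: 18.7
position: [0.5225, 0.2984, 0.0455]
tool_rot: [-3.135, 0.002, 2.894]
force: [0.3, 0.0, 0.4]
grip_width: 0.0856
finger_force: 0.0
```

Request:
move_arm --moves '[[[1,0,0,0,0,0,0],[1,0,0,0,0,0,0],[0.2,0,0,0,0,0,0],[0.2,0,0,0,0,0,0],[0.2,0,0,0,0,0,0]]]'

```text
clock: 19.2
position: [0.5234, 0.2992, 0.048]
tool_rot: [-3.136, 0.005, 2.892]
force: [0.2, 0.5, -0.2]
grip_width: 0.044
finger_force: 0.0
```

Request:
move_arm --moves '[[[0.2,0,0,0,0,0,0],[0.2,0,0,0,0,0,0],[0.2,0,0,0,0,0,0],[0.2,0,0,0,0,0,0],[0.2,0,0,0,0,0,0]]]'

```text
clock: 19.7
position: [0.5232, 0.2991, 0.0477]
tool_rot: [-3.136, 0.005, 2.892]
force: [-0.4, -0.4, 6.0]
grip_width: 0.0251
finger_force: 29.1
```

Request:
move_arm --moves '[[[0.2,0,0,-0.03,0,0,0],[0.2,0,0,-0.08,0,0,0],[0.2,0,0,-0.1,0,0,0],[0.2,0,0,-0.1,0,0,0],[0.2,0,0,-0.1,0,0,0]]]'

```text
clock: 20.2
position: [0.5228, 0.2995, 0.1472]
tool_rot: [-3.136, 0.005, 2.892]
force: [0.0, 0.4, -1.0]
grip_width: 0.0251
finger_force: 29.8
```

```bash
python3 - <<'E'
from h import *
o=bot.observe();print(o['position'],o['tool_rot'],o['qpos'])
rel([.50,.16,.15],2.9934); rel([.4795,.0258,.15],3.0916,([.50,.16,.15],2.9934))
E
```

```text
[0.52282381 0.29948859 0.14722056] [-3.13574976  0.00451268  2.89179062] [-0.17327141  0.6909895  -0.66946559  1.72415245  0.53084315  0.91722032
  0.25623907]
shift [-0.0124 -0.1408 -0.0028] turn z -0.0162
shift [ 0.0005 -0.1358 -0.    ] turn z -0.0156
```

Request:
move_arm --moves '[[[0.2,-0.0124,-0.1408,-0.003,0,0,-0.0162],[0.2,-0.0124,-0.1408,-0.003,0,0,-0.0162],[0.2,-0.0124,-0.1408,-0.003,0,0,-0.0162],[0.2,-0.0124,-0.1408,-0.003,0,0,-0.0162],[0.2,-0.0124,-0.1408,-0.003,0,0,-0.0162]]]'

```text
clock: 20.7
position: [0.4998, 0.1592, 0.1504]
tool_rot: [-3.135, 0.002, 2.992]
force: [-0.0, 1.1, -0.2]
grip_width: 0.025
finger_force: 29.9
```

Request:
move_arm --moves '[[[0.2,0.0005,-0.1358,0,0,0,-0.0156],[0.2,0.0005,-0.1358,0,0,0,-0.0156],[0.2,0.0005,-0.1358,0,0,0,-0.0156],[0.2,0.0005,-0.1358,0,0,0,-0.0156],[0.2,0.0005,-0.1358,0,0,0,-0.0156]]]'

```text
clock: 21.2
position: [0.4796, 0.0266, 0.1516]
tool_rot: [-3.136, 0.002, 3.092]
force: [-0.6, 0.4, -0.4]
grip_width: 0.0249
finger_force: 29.9
```

Request:
move_arm --moves '[[[0.2,0,0,0,0,0,0],[0.2,0,0,0,0,0,0],[0.2,0,0,0,0,0,0]]]'

```text
clock: 21.5
position: [0.4796, 0.0271, 0.1519]
tool_rot: [-3.136, 0.003, 3.094]
force: [-0.0, -0.2, -0.6]
grip_width: 0.0253
finger_force: 29.9
```

```bash
cat >> h.py <<'E'
def cup(fn,hue,dh=14,s=100):
    im,p=snap('wrist',fn);h=cv2.cvtColor(im,cv2.COLOR_RGB2HSV).astype(int)[:238];d=abs(h[...,0]-hue);d=np.minimum(d,180-d)
    m=((d<dh)&(h[...,1]>s)&(h[...,2]>60)).astype(np.uint8);m[:,:260]=0;m[:,390:]=0
    k,l,st,c=cv2.connectedComponentsWithStats(m);print('cup',st[1:][st[1:,4]>50],'expect',proj(p,[.4795,.0258,.042]))
E
python3 - <<'E'
from h import *
o=bot.observe();print(o['position'],o['tool_rot'],o['qpos'])
cup('w6.png',25)
rel([.4795,.0258,.0675],3.0916)
E
```

```text
[0.47957646 0.02714046 0.15191108] [-3.13554077e+00  2.78327890e-03  3.09356181e+00] [ 0.39044635  0.5348928  -0.75566818  2.03594968  0.53484769  0.77260646
  0.83101171]
cup [[ 295  175   55   63 1471]] expect (np.float64(321.00028533774963), np.float64(204.893809498496))
shift [-0.     -0.0011  0.0844] turn z 0.0003
```

Request:
move_arm --moves '[[[0.2,0,0.001,0.03,0,0,0],[0.2,0,0.001,0.05,0,0,0],[0.2,0,0.001,0.07,0,0,0],[0.2,0,0.001,0.08,0,0,0],[0.2,0,0.001,0.08,0,0,0]]]'

```text
clock: 22.05
position: [0.4793, 0.0269, 0.0712]
tool_rot: [-3.135, 0.001, 3.093]
force: [0.2, -0.6, 0.3]
grip_width: 0.025
finger_force: 29.9
```

Request:
move_arm --moves '[[[0.2,0,0,0,0,0,0],[0.2,0,0,0,0,0,0]]]'

```text
clock: 22.25
position: [0.4802, 0.0266, 0.0728]
tool_rot: [-3.135, 0.004, 3.092]
force: [-0.3, -0.4, -0.9]
grip_width: 0.0247
finger_force: 29.9
```

Request:
move_arm --moves '[[[0.2,0,0,0.005,0,0,0],[0.2,0,0,0.005,0,0,0],[0.55,0,0,0.005,0,0,0],[0.55,0,0,0.005,0,0,0],[0.55,0,0,0.005,0,0,0]]]'

```text
clock: 22.75
position: [0.4798, 0.0264, 0.067]
tool_rot: [-3.135, 0.003, 3.092]
force: [-0.2, 0.5, 0.4]
grip_width: 0.0471
finger_force: 0.0
```

Request:
move_arm --moves '[[[0.55,0,0,-0.05,0,0,0],[0.55,0,0,-0.1,0,0,0],[0.9,0,0,-0.13,0,0,0],[0.9,0,0,-0.13,0,0,0],[0.9,0,0,-0.13,0,0,0]]]' --force 50

```text
clock: 23.25
position: [0.4796, 0.0269, 0.1973]
tool_rot: [-3.135, 0.004, 3.091]
force: [-0.8, -1.1, -0.5]
grip_width: 0.077
finger_force: 0.0
```

```bash
python3 - <<'E'
from h import *
o=bot.observe();print(o['position'],o['tool_rot'])
p=caps('w7.png',.072)
rel([.538,.0234,.1115],3.0916)
E
```

```text
[0.47955065 0.02689381 0.19726097] [-3.13462369  0.00396711  3.09111439]
red (np.float64(595.5), np.float64(271.5)) 27 25 480 [0.5593 0.2703 0.072 ]
blu (np.float64(158.5), np.float64(384.0)) 45 32 959 [ 0.6717 -0.1539  0.072 ]
blu (np.float64(487.0), np.float64(384.0)) 46 32 965 [0.6859 0.1863 0.072 ]
shift [-0.0589 -0.0006  0.0851] turn z -0.0
```

Request:
move_arm --moves '[[[0.9,-0.0589,0,0,0,0,0],[0.9,-0.0589,0,0,0,0,0],[0.9,-0.0589,0,0.035,0,0,0],[0.9,-0.0589,0,0.065,0,0,0],[0.9,-0.0589,0,0.065,0,0,0]]]'

```text
clock: 23.8
position: [0.5361, 0.0239, 0.1281]
tool_rot: [-3.135, -0.004, 3.093]
force: [0.1, -0.5, 1.3]
grip_width: 0.077
finger_force: 0.0
```

Request:
move_arm --moves '[[[0.9,0,0,0,0,0,0],[0.9,0,0,0.021,0,0,0],[0.9,0,0,0.021,0,0,0],[0.3,0,0,0.021,0,0,0],[0.3,0,0,0.021,0,0,0]]]'

```text
clock: 24.3
position: [0.539, 0.0239, 0.1125]
tool_rot: [-3.135, 0.004, 3.092]
force: [-0.3, 0.5, 0.8]
grip_width: 0.0495
finger_force: 0.0
```

Request:
move_arm --moves '[[[0.3,0,0,0,0,0,0],[0.3,0,0,0,0,0,0],[0.3,0,0,0,0,0,0],[0.3,0,0,0,0,0,0]]]'

```text
clock: 24.7
position: [0.539, 0.0236, 0.1126]
tool_rot: [-3.135, 0.005, 3.091]
force: [-3.9, -2.9, 13.1]
grip_width: 0.0427
finger_force: 48.8
```

Request:
move_arm --moves '[[[0.3,0,0,0,0,0,-0.1],[0.3,0,0,0,0,0,-0.1],[0.3,0,0,0,0,0,-0.1],[0.3,0,0,0,0,0,-0.1],[0.3,0,0,0,0,0,-0.1]]]'

```text
clock: 25.2
position: [0.5389, 0.024, 0.1126]
tool_rot: [-3.134, -0.0, -2.557]
force: [-5.6, -0.2, 16.1]
grip_width: 0.0427
finger_force: 50.7
```

Request:
move_arm --moves '[[[0.3,0,0,0,0,0,-0.1],[0.3,0,0,0,0,0,-0.1],[0.3,0,0,0,0,0,-0.1],[0.3,0,0,0,0,0,-0.1],[0.3,0,0,0,0,0,-0.1]]]'

```text
clock: 25.7
position: [0.5386, 0.0243, 0.1126]
tool_rot: [-3.136, -0.005, -1.929]
force: [-7.7, 1.2, 18.6]
grip_width: 0.0426
finger_force: 50.9
```

Request:
move_arm --moves '[[[1,0,0,0,0,0,0],[1,0,0,0,0,0,0],[1,0,0,0,0,0,0],[1,0,0,-0.1,0,0,0],[1,0,0,-0.1,0,0,0]]]' --force 30

```text
clock: 26.2
position: [0.5375, 0.0247, 0.212]
tool_rot: [-3.139, -0.006, -1.934]
force: [0.2, -1.0, 0.1]
grip_width: 0.0851
finger_force: 0.0
```

Request:
move_arm --moves '[[[1,-0.1236,0.0803,0,0,0,0.116],[1,-0.1236,0.0803,0,0,0,0.116],[1,-0.1236,0.0803,0,0,0,0.116],[1,-0.1236,0.0803,0,0,0,0.116],[1,-0.1236,0.0803,0,0,0,0.116]]]'

```text
clock: 26.7
position: [0.5065, 0.1708, 0.2105]
tool_rot: [-3.135, -0.0, -2.663]
force: [-0.3, 0.3, 0.0]
grip_width: 0.0856
finger_force: 0.0
```

Request:
move_arm --moves '[[[1,-0.0387,0.1421,0,0,0,0.1157],[1,-0.0387,0.1421,0,0,0,0.1157],[1,-0.0387,0.1421,0,0,0,0.1157],[1,-0.0387,0.1421,0,0,0,0.1157],[1,-0.0387,0.1421,0,0,0,0.1157]]]'

```text
clock: 27.2
position: [0.4747, 0.3144, 0.2092]
tool_rot: [-3.136, 0.004, 2.893]
force: [0.1, -0.5, -0.4]
grip_width: 0.0851
finger_force: 0.0
```

Request:
move_arm --moves '[[[1,0,0,0,0,0,0],[1,0,0,0,0,0,0],[1,0,0,0,0,0,0]]]'

```text
clock: 27.5
position: [0.4759, 0.3121, 0.2092]
tool_rot: [-3.136, 0.004, 2.899]
force: [-0.3, 0.0, -0.1]
grip_width: 0.0853
finger_force: 0.0
```

```bash
python3 - <<'E'
from h import *
o=bot.observe();print(o['position'],o['tool_rot'],o['qpos'])
caps('w8.png')
rel([.4745,.3123,.048],2.897)
E
```

```text
[0.4759025  0.31209547 0.20916661] [-3.13584274  0.00409672  2.89861788] [-0.1748781   0.57153967 -0.73235551  1.76377953  0.45664585  0.98574674
  0.23931287]
red (np.float64(322.5), np.float64(280.5)) 23 25 447 [0.5714 0.2882 0.05  ]
blu (np.float64(322.5), np.float64(188.5)) 25 25 506 [0.475  0.3119 0.05  ]
shift [ 1.400e-03 -1.000e-04  1.611e-01] turn z 0.0001
```

Request:
move_arm --moves '[[[1,0.001,0,0.05,0,0,0],[1,0.001,0,0.1,0,0,0],[1,0.001,0,0.13,0,0,0],[1,0.001,0,0.15,0,0,0],[1,0.001,0,0.1615,0,0,0]]]'

```text
clock: 28.05
position: [0.4747, 0.311, 0.0459]
tool_rot: [-3.135, 0.002, 2.897]
force: [-0.5, 1.0, 0.4]
grip_width: 0.0856
finger_force: 0.0
```

Request:
move_arm --moves '[[[1,0,0,0,0,0,0],[1,0,0,0,0,0,0],[0.2,0,0,0,0,0,0],[0.2,0,0,0,0,0,0],[0.2,0,0,0,0,0,0]]]'

```text
clock: 28.55
position: [0.4755, 0.3117, 0.0482]
tool_rot: [-3.136, 0.005, 2.896]
force: [0.5, 0.4, 0.9]
grip_width: 0.0441
finger_force: 0.0
```

Request:
move_arm --moves '[[[0.2,0,0,0,0,0,0],[0.2,0,0,0,0,0,0],[0.2,0,0,0,0,0,0],[0.2,0,0,0,0,0,0],[0.2,0,0,0,0,0,0]]]'

```text
clock: 29.05
position: [0.4753, 0.3117, 0.048]
tool_rot: [-3.136, 0.005, 2.896]
force: [-0.4, -1.1, 7.0]
grip_width: 0.0249
finger_force: 29.1
```

Request:
move_arm --moves '[[[0.2,0,0,-0.03,0,0,0],[0.2,0,0,-0.08,0,0,0],[0.2,0,0,-0.1,0,0,0],[0.2,0,0,-0.1,0,0,0],[0.2,0,0,-0.1,0,0,0]]]'

```text
clock: 29.55
position: [0.475, 0.312, 0.1475]
tool_rot: [-3.136, 0.005, 2.896]
force: [0.4, -0.2, -0.4]
grip_width: 0.0249
finger_force: 29.7
```

```bash
python3 - <<'E'
from h import *
o=bot.observe();print(o['position'],o['tool_rot'],o['qpos'])
rel([.478,.16,.15],2.9934); rel([.4795,.0258,.15],3.0916,([.478,.16,.15],2.9934))
E
```

```text
[0.47499997 0.31199062 0.14752403] [-3.1357798   0.00456007  2.89568929] [-0.21040512  0.64762442 -0.6862825   1.81535032  0.53168295  0.87348919
  0.17356099]
shift [-0.0399 -0.1467 -0.0025] turn z -0.0156
shift [-0.0213 -0.1325 -0.    ] turn z -0.0156
```

Request:
move_arm --moves '[[[0.2,-0.0399,-0.1467,-0.003,0,0,-0.0156],[0.2,-0.0399,-0.1467,-0.003,0,0,-0.0156],[0.2,-0.0399,-0.1467,-0.003,0,0,-0.0156],[0.2,-0.0399,-0.1467,-0.003,0,0,-0.0156],[0.2,-0.0399,-0.1467,-0.003,0,0,-0.0156]]]'

```text
clock: 30.05
position: [0.4777, 0.1587, 0.1507]
tool_rot: [-3.135, 0.002, 2.991]
force: [0.0, 0.8, 0.5]
grip_width: 0.0248
finger_force: 29.8
```

Request:
move_arm --moves '[[[0.2,-0.0213,-0.1325,0,0,0,-0.0156],[0.2,-0.0213,-0.1325,0,0,0,-0.0156],[0.2,-0.0213,-0.1325,0,0,0,-0.0156],[0.2,-0.0213,-0.1325,0,0,0,-0.0156],[0.2,-0.0213,-0.1325,0,0,0,-0.0156]]]'

```text
clock: 30.55
position: [0.4795, 0.0269, 0.152]
tool_rot: [-3.136, 0.002, 3.092]
force: [0.0, 0.4, -1.7]
grip_width: 0.025
finger_force: 29.9
```

Request:
move_arm --moves '[[[0.2,0,0,0,0,0,0],[0.2,0,0,0,0,0,0],[0.2,0,0,0,0,0,0]]]'

```text
clock: 30.85
position: [0.4795, 0.0272, 0.1525]
tool_rot: [-3.135, 0.003, 3.094]
force: [0.8, 0.2, -0.9]
grip_width: 0.025
finger_force: 29.9
```

```bash
python3 - <<'E'
from h import *
o=bot.observe();print(o['position'],o['tool_rot'],o['qpos'])
cup('w9.png',106,10,190)
rel([.4795,.0258,.0725],3.0916)
cv2.imwrite('pics/v5.png',cv2.imread('pics/w9.png')[100:380,120:520])
E
```

```text
[0.47946485 0.02724745 0.15245055] [-3.13546134e+00  2.79299768e-03  3.09383174e+00] [ 0.39353322  0.53506013 -0.76025851  2.03567295  0.5365708   0.77488561
  0.8292958 ]
cup [[  260     0   130   123 15116]
 [  297   176    44    46   256]
 [  334   201    14    23    88]] expect (np.float64(320.9325165509821), np.float64(204.81091009171993))
shift [-0.0001 -0.0011  0.08  ] turn z 0.0003
```

View pics/v5.png

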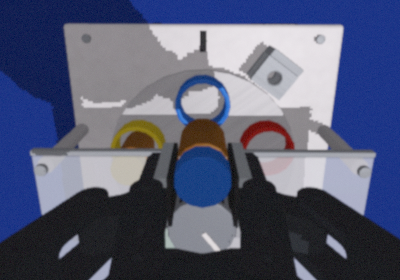

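Blue cup stands at the front (centre about (322,202) in the full picture), with the yellow vial in its cup to its left; loading blue.

Request:
move_arm --moves '[[[0.2,0,0.001,0.03,0,0,0],[0.2,0,0.001,0.05,0,0,0],[0.2,0,0.001,0.07,0,0,0],[0.2,0,0.001,0.08,0,0,0],[0.2,0,0.001,0.08,0,0,0]]]'

```text
clock: 31.4
position: [0.4793, 0.0269, 0.0717]
tool_rot: [-3.135, 0.001, 3.093]
force: [0.1, -1.0, 0.0]
grip_width: 0.0249
finger_force: 29.9
```

Request:
move_arm --moves '[[[0.2,0,0,0,0,0,0],[0.2,0,0,0.005,0,0,0],[0.2,0,0,0.005,0,0,0],[0.2,0,0,0.005,0,0,0]]]'

```text
clock: 31.8
position: [0.4803, 0.0266, 0.068]
tool_rot: [-3.135, 0.004, 3.092]
force: [1.2, 0.4, 2.6]
grip_width: 0.0245
finger_force: 30.1
```

Request:
move_arm --moves '[[[0.55,0,0,0,0,0,0],[0.55,0,0,0,0,0,0],[0.55,0,0,0,0,0,0]]]'

```text
clock: 32.1
position: [0.4797, 0.0265, 0.0675]
tool_rot: [-3.135, 0.003, 3.092]
force: [0.1, 0.0, 0.5]
grip_width: 0.0467
finger_force: 0.0
```

Request:
move_arm --moves '[[[0.55,0,0,-0.05,0,0,0],[0.55,0,0,-0.1,0,0,0],[0.9,0,0,-0.13,0,0,0],[0.9,0,0,-0.13,0,0,0],[0.9,0,0,-0.13,0,0,0]]]' --force 50

```text
clock: 32.6
position: [0.4795, 0.027, 0.1978]
tool_rot: [-3.135, 0.004, 3.091]
force: [-0.1, -0.0, 1.0]
grip_width: 0.0769
finger_force: 0.0
```

```bash
python3 - <<'E'
from h import *
o=bot.observe();print(o['position'],o['tool_rot'])
rel([.538,.0237,.112],3.0916)
E
```

```text
[0.47951163 0.02700245 0.19779059] [-3.13461255  0.00392664  3.0913393 ]
shift [-0.0586 -0.0004  0.0858] turn z -0.0
```

Request:
move_arm --moves '[[[0.9,-0.0586,0,0,0,0,0],[0.9,-0.0586,0,0,0,0,0],[0.9,-0.0586,0,0.035,0,0,0],[0.9,-0.0586,0,0.065,0,0,0],[0.9,-0.0586,0,0.065,0,0,0]]]'

```text
clock: 33.1
position: [0.5358, 0.024, 0.1286]
tool_rot: [-3.135, -0.004, 3.093]
force: [-0.7, 0.1, 0.6]
grip_width: 0.0768
finger_force: 0.0
```

Request:
move_arm --moves '[[[0.9,0,0,0,0,0,0],[0.9,0,0,0.021,0,0,0],[0.9,0,0,0.021,0,0,0],[0.3,0,0,0.021,0,0,0],[0.3,0,0,0.021,0,0,0]]]'

```text
clock: 33.6
position: [0.5387, 0.024, 0.113]
tool_rot: [-3.135, 0.004, 3.092]
force: [-0.5, 0.2, -0.1]
grip_width: 0.0494
finger_force: 0.0
```

Request:
move_arm --moves '[[[0.3,0,0,0,0,0,0],[0.3,0,0,0,0,0,0],[0.3,0,0,0,0,0,0],[0.3,0,0,0,0,0,0]]]'

```text
clock: 34.0
position: [0.5387, 0.0236, 0.1131]
tool_rot: [-3.134, 0.004, 3.092]
force: [-3.2, -2.9, 15.3]
grip_width: 0.0425
finger_force: 48.8
```

Request:
move_arm --moves '[[[0.3,0,0,0,0,0,-0.1],[0.3,0,0,0,0,0,-0.1],[0.3,0,0,0,0,0,-0.1],[0.3,0,0,0,0,0,-0.1],[0.3,0,0,0,0,0,-0.1]]]'

```text
clock: 34.5
position: [0.5386, 0.0239, 0.1131]
tool_rot: [-3.134, -0.001, -2.557]
force: [-4.6, -1.4, 16.6]
grip_width: 0.0425
finger_force: 50.5
```

Request:
move_arm --moves '[[[0.3,0,0,0,0,0,-0.1],[0.3,0,0,0,0,0,-0.1],[0.3,0,0,0,0,0,-0.1],[0.3,0,0,0,0,0,-0.1],[0.3,0,0,0,0,0,-0.1]]]'

```text
clock: 35.0
position: [0.5385, 0.0241, 0.1131]
tool_rot: [-3.136, -0.005, -1.929]
force: [-6.2, -1.1, 16.9]
grip_width: 0.0426
finger_force: 50.7
```

Request:
move_arm --moves '[[[1,0,0,0,0,0,0],[1,0,0,0,0,0,0],[1,0,0,0,0,0,0],[1,0,0,-0.1,0,0,0],[1,0,0,-0.1,0,0,0]]]' --force 30

```text
clock: 35.5
position: [0.5372, 0.0249, 0.2124]
tool_rot: [-3.139, -0.006, -1.934]
force: [0.6, -1.0, 0.5]
grip_width: 0.0857
finger_force: 0.0
```

Request:
move_arm --moves '[[[1,-0.1294,0.031,0,0,0,0.116],[1,-0.1294,0.031,0,0,0,0.116],[1,-0.1294,0.031,0,0,0,0.116],[1,-0.1294,0.031,0,0,0,0.116],[1,-0.1294,0.031,0,0,0,0.116]]]'

```text
clock: 36.0
position: [0.5548, 0.158, 0.211]
tool_rot: [-3.135, -0.0, -2.668]
force: [-0.1, -0.1, -0.5]
grip_width: 0.0854
finger_force: 0.0
```

Request:
move_arm --moves '[[[1,-0.0759,0.1094,0,0,0,0.1157],[1,-0.0759,0.1094,0,0,0,0.1157],[1,-0.0759,0.1094,0,0,0,0.1157],[1,-0.0759,0.1094,0,0,0,0.1157],[1,-0.0759,0.1094,0,0,0,0.1157]]]'

```text
clock: 36.5
position: [0.5715, 0.2902, 0.2099]
tool_rot: [-3.136, 0.004, 2.889]
force: [-0.5, -0.7, -0.2]
grip_width: 0.0852
finger_force: 0.0
```

Request:
move_arm --moves '[[[1,0,0,0,0,0,0],[1,0,0,0,0,0,0],[1,0,0,0,0,0,0]]]'

```text
clock: 36.8
position: [0.5721, 0.2883, 0.2101]
tool_rot: [-3.136, 0.004, 2.896]
force: [-0.1, -0.9, -0.3]
grip_width: 0.0851
finger_force: 0.0
```

```bash
python3 - <<'E'
from h import *
o=bot.observe();print(o['position'],o['tool_rot'],o['qpos'])
caps('w10.png')
rel([.5713,.288,.048],2.897)
E
```

```text
[0.57210885 0.28833782 0.21006733] [-3.13583167  0.00407808  2.89556566] [-0.11858252  0.67353552 -0.69981852  1.56870002  0.48099948  1.07907586
  0.38151468]
red (np.float64(282.0), np.float64(158.0)) 28 28 601 [0.5341 0.2587 0.05  ]
blu (np.float64(376.0), np.float64(182.5)) 354 365 79431 [0.578  0.3388 0.05  ]
shift [ 0.0007 -0.0005  0.162 ] turn z -0.0003
```

View pics/w10.png

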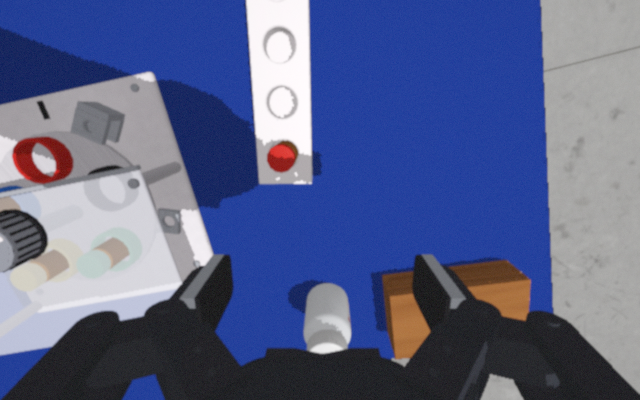

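```bash
python3 - <<'E'
from h import *
p=dict(np.load('pics/w10.png.npz'))
a=ray(p,279,45,.024);b=ray(p,282,102,.024);print(a,b,np.linalg.norm(a-b),np.arctan2(*(a-b)[1::-1]))
rel([.5341,.2587,.16],2.93)
E
```

```text
[0.43693625 0.28054723 0.024     ] [0.48527121 0.26934835 0.024     ] 0.04961535059532773 2.913916821237459
shift [ 0.0296 -0.038   0.05  ] turn z -0.0056
```

Request:
move_arm --moves '[[[1,0.0296,-0.038,0,0,0,-0.003],[1,0.0296,-0.038,0,0,0,-0.003],[1,0.0296,-0.038,0,0,0,-0.003],[1,0.0296,-0.038,0,0,0,-0.003]]]'

```text
clock: 37.25
position: [0.5347, 0.2592, 0.2105]
tool_rot: [-3.137, 0.005, 2.912]
force: [-0.6, 0.5, -0.2]
grip_width: 0.0854
finger_force: 0.0
```

```bash
python3 - <<'E'
from h import *
o=bot.observe();print(o['position'],o['tool_rot'])
caps('w11.png')
E
```

```text
[0.53471098 0.25922435 0.21045559] [-3.13662279  0.00460266  2.91181273]
red (np.float64(321.5), np.float64(189.0)) 25 26 517 [0.5346 0.258  0.05  ]
blu (np.float64(398.0), np.float64(182.5)) 350 365 80576 [0.5447 0.3303 0.05  ]
```

Request:
move_arm --moves '[[[1,0,-0.001,0.05,0,0,0],[1,0,-0.001,0.1,0,0,0],[1,0,-0.001,0.13,0,0,0],[1,0,-0.001,0.15,0,0,0],[1,0,-0.001,0.1625,0,0,0]]]'

```text
clock: 37.8
position: [0.5339, 0.2573, 0.0457]
tool_rot: [-3.135, 0.003, 2.912]
force: [0.0, 1.0, 0.7]
grip_width: 0.0853
finger_force: 0.0
```

Request:
move_arm --moves '[[[1,0,0,0,0,0,0],[1,0,0,0,0,0,0],[0.2,0,0,0,0,0,0],[0.2,0,0,0,0,0,0],[0.2,0,0,0,0,0,0]]]'

```text
clock: 38.3
position: [0.5346, 0.257, 0.0483]
tool_rot: [-3.136, 0.005, 2.911]
force: [-0.8, -0.8, 0.4]
grip_width: 0.044
finger_force: 0.0
```

Request:
move_arm --moves '[[[0.2,0,0,0,0,0,0],[0.2,0,0,0,0,0,0],[0.2,0,0,0,0,0,0],[0.2,0,0,0,0,0,0],[0.2,0,0,0,0,0,0]]]'

```text
clock: 38.8
position: [0.5343, 0.257, 0.048]
tool_rot: [-3.136, 0.004, 2.912]
force: [-0.2, -1.7, 7.3]
grip_width: 0.0248
finger_force: 29.1
```

Request:
move_arm --moves '[[[0.2,0,0,-0.03,0,0,0],[0.2,0,0,-0.08,0,0,0],[0.2,0,0,-0.1,0,0,0],[0.2,0,0,-0.1,0,0,0],[0.2,0,0,-0.1,0,0,0]]]'

```text
clock: 39.3
position: [0.534, 0.2574, 0.1475]
tool_rot: [-3.136, 0.004, 2.911]
force: [-1.5, -0.1, -1.3]
grip_width: 0.0246
finger_force: 29.8
```

```bash
python3 - <<'E'
from h import *
o=bot.observe();print(o['position'],o['tool_rot'],o['qpos'])
rel([.505,.14,.15],3.0); rel([.4795,.0258,.15],3.0916,([.505,.14,.15],3.0))
E
```

```text
[0.5339557  0.2573757  0.14751275] [-3.13558409  0.00442686  2.91146872] [-0.09109773  0.67986145 -0.68096804  1.75071278  0.53642847  0.90658637
  0.3351765 ]
shift [ 0.0014 -0.1209 -0.0025] turn z -0.0141
shift [ 0.0091 -0.1167 -0.    ] turn z -0.0146
```

Request:
move_arm --moves '[[[0.2,0.0014,-0.1209,-0.003,0,0,-0.0141],[0.2,0.0014,-0.1209,-0.003,0,0,-0.0141],[0.2,0.0014,-0.1209,-0.003,0,0,-0.0141],[0.2,0.0014,-0.1209,-0.003,0,0,-0.0141]]]'

```text
clock: 39.7
position: [0.5041, 0.1364, 0.15]
tool_rot: [-3.133, 0.001, 2.996]
force: [-0.3, 0.9, -1.6]
grip_width: 0.0246
finger_force: 29.8
```

Request:
move_arm --moves '[[[0.2,0.0091,-0.1167,0,0,0,-0.0146],[0.2,0.0091,-0.1167,0,0,0,-0.0146],[0.2,0.0091,-0.1167,0,0,0,-0.0146],[0.2,0.0091,-0.1167,0,0,0,-0.0146],[0.2,0.0091,-0.1167,0,0,0,-0.0146]]]'

```text
clock: 40.2
position: [0.4796, 0.0266, 0.1515]
tool_rot: [-3.136, 0.002, 3.092]
force: [0.8, -0.4, 0.2]
grip_width: 0.0247
finger_force: 29.9
```

Request:
move_arm --moves '[[[0.2,0,0,0,0,0,0],[0.2,0,0,0,0,0,0],[0.2,0,0,0,0,0,0]]]'

```text
clock: 40.5
position: [0.4796, 0.0269, 0.1519]
tool_rot: [-3.135, 0.003, 3.093]
force: [-0.2, 0.2, -1.5]
grip_width: 0.0249
finger_force: 29.9
```

```bash
python3 - <<'E'
from h import *
o=bot.observe();print(o['position'],o['tool_rot'],o['qpos'])
cup('w12.png',0,8,150)
rel([.4795,.0258,.0725],3.0916)
E
```

```text
[0.47959102 0.02689118 0.15189141] [-3.13543760e+00  2.73391306e-03  3.09327054e+00] [ 0.39465589  0.53652338 -0.76101687  2.03574741  0.53868722  0.77454595
  0.82766117]
cup [[296 176  54  50 715]] expect (np.float64(321.31535356748367), np.float64(204.86567411485416))
shift [ 0.     -0.0009  0.0794] turn z 0.0002
```

Red cup at the front. Load, lift, then the last click.

Request:
move_arm --moves '[[[0.2,0,0.001,0.03,0,0,0],[0.2,0,0.001,0.05,0,0,0],[0.2,0,0.001,0.07,0,0,0],[0.2,0,0.001,0.08,0,0,0],[0.2,0,0.001,0.08,0,0,0]]]'

```text
clock: 41.05
position: [0.4793, 0.0268, 0.0712]
tool_rot: [-3.135, 0.001, 3.093]
force: [-0.4, -0.5, -0.1]
grip_width: 0.025
finger_force: 29.9
```

Request:
move_arm --moves '[[[0.2,0,0,0,0,0,0],[0.2,0,0,0.005,0,0,0],[0.2,0,0,0.005,0,0,0],[0.2,0,0,0.005,0,0,0]]]'

```text
clock: 41.45
position: [0.4805, 0.0266, 0.0676]
tool_rot: [-3.135, 0.005, 3.092]
force: [1.0, -0.5, 4.1]
grip_width: 0.0249
finger_force: 30.6
```

Request:
move_arm --moves '[[[0.55,0,0,0,0,0,0],[0.55,0,0,0,0,0,0],[0.55,0,0,0,0,0,0]]]'

```text
clock: 41.75
position: [0.4797, 0.0264, 0.067]
tool_rot: [-3.135, 0.003, 3.092]
force: [-0.1, -0.6, -0.4]
grip_width: 0.0469
finger_force: 0.0
```

Request:
move_arm --moves '[[[0.55,0,0,-0.05,0,0,0],[0.55,0,0,-0.1,0,0,0],[0.9,0,0,-0.13,0,0,0],[0.9,0,0,-0.13,0,0,0],[0.9,0,0,-0.13,0,0,0]]]' --force 50

```text
clock: 42.25
position: [0.4795, 0.0269, 0.1972]
tool_rot: [-3.135, 0.004, 3.091]
force: [-0.2, -0.5, -0.1]
grip_width: 0.0771
finger_force: 0.0
```

```bash
python3 - <<'E'
from h import *
o=bot.observe();print(o['position'],o['tool_rot'])
rel([.538,.0237,.112],3.0916)
snap('wrist','w13.png')
cv2.imwrite('pics/v6.png',cv2.resize(cv2.imread('pics/w13.png')[110:330,140:500],None,fx=2,fy=2))
E
```

```text
[0.4795412  0.02693235 0.1972404 ] [-3.13462592  0.00381628  3.09132319]
shift [-0.0585 -0.0003  0.0852] turn z -0.0
```

View pics/v6.png

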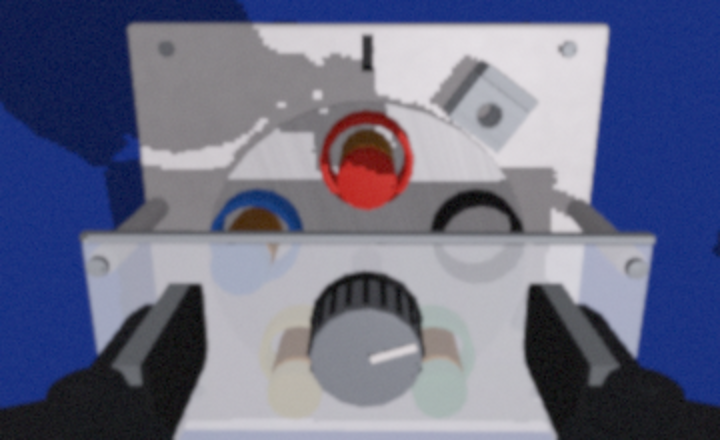

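Request:
move_arm --moves '[[[0.9,-0.0585,0,0,0,0,0],[0.9,-0.0585,0,0,0,0,0],[0.9,-0.0585,0,0.035,0,0,0],[0.9,-0.0585,0,0.065,0,0,0],[0.9,-0.0585,0,0.065,0,0,0]]]'

```text
clock: 42.8
position: [0.5357, 0.024, 0.1281]
tool_rot: [-3.135, -0.004, 3.093]
force: [0.0, -0.2, 0.2]
grip_width: 0.077
finger_force: 0.0
```

Request:
move_arm --moves '[[[0.9,0,0,0,0,0,0],[0.9,0,0,0.02,0,0,0],[0.9,0,0,0.02,0,0,0],[0.3,0,0,0.02,0,0,0],[0.3,0,0,0.02,0,0,0]]]'

```text
clock: 43.3
position: [0.5386, 0.024, 0.1134]
tool_rot: [-3.135, 0.004, 3.092]
force: [-0.0, 0.6, -0.0]
grip_width: 0.049
finger_force: 0.0
```

Request:
move_arm --moves '[[[0.3,0,0,0,0,0,0],[0.3,0,0,0,0,0,0],[0.3,0,0,0,0,0,0],[0.3,0,0,0,0,0,0]]]'

```text
clock: 43.7
position: [0.5386, 0.0236, 0.1136]
tool_rot: [-3.134, 0.004, 3.092]
force: [-4.0, -2.0, 13.5]
grip_width: 0.0428
finger_force: 48.7
```

Request:
move_arm --moves '[[[0.3,0,0,0,0,0,-0.1],[0.3,0,0,0,0,0,-0.1],[0.3,0,0,0,0,0,-0.1],[0.3,0,0,0,0,0,-0.1],[0.3,0,0,0,0,0,-0.1]]]'

```text
clock: 44.2
position: [0.5386, 0.0239, 0.1136]
tool_rot: [-3.134, -0.0, -2.557]
force: [-4.1, -0.9, 16.5]
grip_width: 0.0425
finger_force: 50.6
```

Request:
move_arm --moves '[[[0.3,0,0,0,0,0,-0.1],[0.3,0,0,0,0,0,-0.1],[0.3,0,0,0,0,0,-0.1],[0.3,0,0,0,0,0,-0.1],[0.3,0,0,0,0,0,-0.1]]]'

```text
clock: 44.7
position: [0.5384, 0.024, 0.1136]
tool_rot: [-3.136, -0.005, -1.929]
force: [-6.0, -0.0, 17.7]
grip_width: 0.0425
finger_force: 50.7
```

Request:
move_arm --moves '[[[1,0,0,0,0,0,0],[1,0,0,0,0,0,0],[1,0,0,0,0,0,0],[1,0,0,-0.1,0,0,0],[1,0,0,-0.1,0,0,0]]]' --force 30

```text
clock: 45.2
position: [0.5371, 0.0248, 0.213]
tool_rot: [-3.139, -0.005, -1.934]
force: [0.5, -0.8, 1.0]
grip_width: 0.0853
finger_force: 0.0
```

Request:
move_arm --moves '[[[1,0,0,0,0,0,0.1154],[1,0,0,0,0,0,0.1154],[1,0,0,0,0,0,0.1154],[1,0,0,0,0,0,0.1154],[1,0,0,0,0,0,0.1154]]]'

```text
clock: 45.7
position: [0.5379, 0.0245, 0.2124]
tool_rot: [-3.134, -0.001, -2.666]
force: [0.1, -0.5, -0.3]
grip_width: 0.085
finger_force: 0.0
```

Request:
move_arm --moves '[[[1,0,0,0,0,0,0.1154],[1,0,0,0,0,0,0.1154],[1,0,0,0,0,0,0.1154],[1,0,0,0,0,0,0.1154],[1,0,0,0,0,0,0.1154]]]'

```text
clock: 46.2
position: [0.5379, 0.0246, 0.2124]
tool_rot: [-3.136, 0.004, 2.892]
force: [0.5, 0.3, -0.3]
grip_width: 0.0853
finger_force: 0.0
```

Request:
move_arm --moves '[[[1,0,0,0,0,0,0.1154],[1,0,0,0,0,0,0.1154],[1,0,0,0,0,0,0.1154],[1,0,0,0,0,0,0.1154],[1,0,0,0,0,0,0.1154]]]'

```text
clock: 46.7
position: [0.5379, 0.0247, 0.2124]
tool_rot: [-3.14, 0.007, 2.167]
force: [-0.1, -0.5, -0.1]
grip_width: 0.0855
finger_force: 0.0
```

Request:
move_arm --moves '[[[1,0,0,0,0,0,0.1154],[1,0,0,0,0,0,0.1154],[1,0,0,0,0,0,0.1154],[1,0,0,0,0,0,0.1154],[1,0,0,0,0,0,0.1154]]]'

```text
clock: 47.2
position: [0.5379, 0.0247, 0.2124]
tool_rot: [3.138, 0.006, 1.442]
force: [0.6, -0.1, 0.7]
grip_width: 0.0852
finger_force: 0.0
```

Request:
move_arm --moves '[[[1,0,0,0,0,0,0.1154],[1,0,0,0,0,0,0.1154],[1,0,0,0,0,0,0.1154],[1,0,0,0,0,0,0.1154],[1,0,0,0,0,0,0.1154]]]'

```text
clock: 47.7
position: [0.5378, 0.0247, 0.2124]
tool_rot: [3.135, 0.002, 0.717]
force: [-0.2, -0.2, -0.3]
grip_width: 0.0851
finger_force: 0.0
```

Request:
move_arm --moves '[[[1,0,0,0,0,0,0.1154],[1,0,0,0,0,0,0.1154],[1,0,0,0,0,0,0.1154],[1,0,0,0,0,0,0.1154],[1,0,0,0,0,0,0.1154]]]'

```text
clock: 48.2
position: [0.5379, 0.0247, 0.2124]
tool_rot: [3.135, -0.003, -0.008]
force: [0.3, 0.4, 0.1]
grip_width: 0.0852
finger_force: 0.0
```

```bash
python3 - <<'E'
from h import *
o=bot.observe();print(o['position'],o['tool_rot'],o['qpos'])
im,p=snap('top','top3.png')
def orange(im,p,z):
    h=cv2.cvtColor(im,cv2.COLOR_RGB2HSV).astype(int);m=((abs(h[...,0]-9)<6)&(h[...,1]>150)&(h[...,2]>150)).astype(np.uint8)
    k,l,st,c=cv2.connectedComponentsWithStats(m)
    for i in range(1,k):
        if st[i,4]>8: print(st[i],c[i],ray(p,*c[i],z))
orange(im,p,.065)
b=cv2.imread('pics/top3.png');cv2.imwrite('pics/v7.png',cv2.resize(b[160:270,240:420],None,fx=4,fy=4,interpolation=cv2.INTER_CUBIC))
E
```

```text
[0.53786683 0.02473969 0.21239832] [ 3.13521381e+00 -2.92744748e-03 -8.08686400e-03] [-0.11585247  0.4298463  -0.05858754  1.86806356  0.04179036  0.84300888
 -1.7757733 ]
[ 484    0  151  121 7061] [536.84081575  61.92720578] [ 1.03888965 -0.77575173  0.065     ]
[523   0   3   3   9] [524.   1.] [ 1.26751233 -0.74516906  0.065     ]
[529   0   4   4  15] [530.6   1.4] [ 1.26648998 -0.76860524  0.065     ]
[612 110  19  12 129] [622.52713178 116.63565891] [ 0.84714276 -1.05554532  0.065     ]
[581 115  30   6 111] [596.15315315 118.18918919] [ 0.8400552  -0.96473362  0.065     ]
[171 125  46  27 843] [193.24317912 138.12811388] [0.74737415 0.38942095 0.065     ]
```

View pics/v7.png

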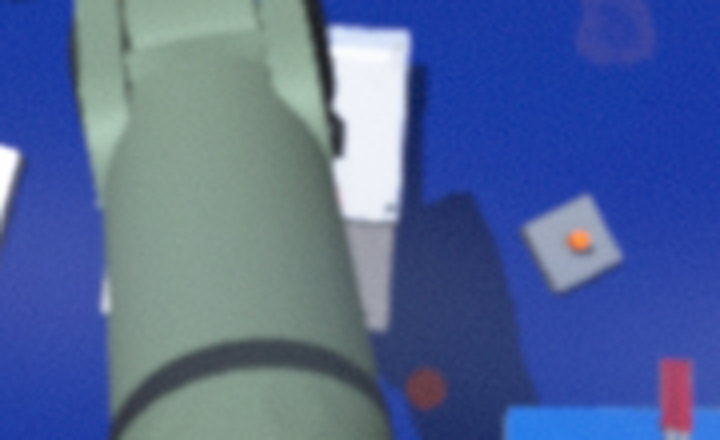

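Request:
move_arm --moves '[[[1,-0.026,0.13,0,0,0,0],[1,-0.026,0.13,0,0,0,0],[1,-0.026,0.13,0,0,0,0],[1,-0.026,0.13,0,0,0,0]]]'

```text
clock: 48.65
position: [0.5105, -0.11, 0.2132]
tool_rot: [3.133, -0.002, -0.005]
force: [0.3, 0.7, -0.6]
grip_width: 0.0855
finger_force: 0.0
```

Request:
move_arm --moves '[[[0.6,-0.026,0.13,0,0,0,0],[0.6,-0.026,0.13,0,0,0,0],[0.6,-0.026,0.13,0,0,0,0],[0.6,-0.026,0.13,0,0,0,0],[0.6,-0.026,0.13,0,0,0,0]]]'

```text
clock: 49.15
position: [0.4854, -0.2354, 0.2137]
tool_rot: [3.135, -0.003, -0.001]
force: [0.1, 0.0, -0.6]
grip_width: 0.0509
finger_force: 0.0
```

```bash
cat >> h.py <<'E'
def pin(fn,zt=.072):
    im,p=snap('wrist',fn);h=cv2.cvtColor(im,cv2.COLOR_RGB2HSV).astype(int);m=((abs(h[...,0]-9)<7)&(h[...,1]>140)&(h[...,2]>110)).astype(np.uint8)
    k,l,st,c=cv2.connectedComponentsWithStats(m)
    for i in range(1,k):
        if st[i,4]>100: print(st[i],c[i],ray(p,*c[i],zt).round(4),'exp .486,-.234:',np.round(proj(p,[.486,-.234,zt]),1))
E
python3 - <<'E'
from h import *
o=bot.observe();print(o['position'],o['tool_rot'],o['qpos'])
pin('w14.png')
cv2.imwrite('pics/v8.png',cv2.imread('pics/w14.png')[100:320,150:490])
E
```

```text
[ 0.48541127 -0.23535632  0.21373441] [ 3.13534376e+00 -2.70218046e-03 -1.02071907e-03] [ 0.34294596  0.42820116 -0.00562959  1.86833439  0.00985616  0.84047171
 -1.24055379]
[323 181  14  21 115] [329.08695652 188.77391304] [ 0.4913 -0.2422  0.072 ] exp .486,-.234: [319.9 194.5]
[211 272  18  17 177] [219.06779661 279.17514124] [ 0.4006 -0.1354  0.072 ] exp .486,-.234: [319.9 194.5]
```

View pics/v8.png

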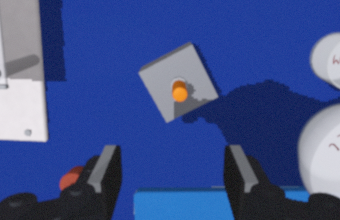

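```bash
python3 - <<'E'
from h import *
p=dict(np.load('pics/w14.png.npz'))
print(ray(p,330,194,.072),ray(p,327.5,183,.039))
im=p['im'];h=cv2.cvtColor(im,cv2.COLOR_RGB2HSV)
for v in range(172,206,3): print(v,' '.join('%3d/%3d/%3d'%tuple(h[v,u]) for u in range(316,344,3)))
E
```

```text
[ 0.48646627 -0.24305593  0.072     ] [ 0.48900393 -0.24155056  0.039     ]
172 115/ 16/172 115/ 16/171 117/ 16/172 115/ 18/170 112/ 16/171 117/ 16/171 117/ 16/171 113/ 20/169 115/ 17/170 110/ 18/169
175 115/ 18/172 120/ 15/173 112/ 16/171 115/ 17/170 111/ 20/166 115/ 17/168 120/ 18/172 113/ 18/171 112/ 17/170 113/ 18/170
178 108/ 19/171 113/ 18/172 117/ 15/167 113/ 13/172 129/ 10/176 117/ 15/174 114/ 16/160 115/ 17/170 115/ 17/169 115/ 18/170
181 117/ 16/171 112/ 17/167 120/  8/181   9/ 83/173  12/161/160   9/109/155 175/ 10/150 117/ 17/153 112/ 17/168 115/ 17/170
184 115/ 18/171 114/ 15/169   3/ 29/177  14/218/166  14/218/160  14/219/149  12/171/134 120/ 18/116 111/ 21/119 113/ 19/164
187 114/ 15/168 112/ 17/169  10/ 95/170  14/214/176  16/207/206  15/217/193  12/199/151   0/  7/107 115/ 15/104 110/ 17/132
190 114/ 15/169 112/ 17/170  11/115/171  16/196/240  16/193/248  17/209/242  16/211/228   4/ 61/117 130/ 22/104 120/ 16/112
193 117/ 15/170 120/ 15/168  11/124/199  16/200/246  16/206/244  16/208/241  17/214/237  10/135/162 116/ 18/102 115/ 20/139
196 115/ 17/169 120/ 15/168   7/ 76/188  17/209/242  16/206/240  16/212/239  16/212/235  10/109/145 124/ 17/105 114/ 17/150
199 117/ 15/168 114/ 15/167 129/ 11/162  12/141/220  16/212/236  16/211/235  13/167/199 128/ 10/103 128/ 19/105 116/ 19/106
202 114/ 15/168 114/ 15/167 118/ 18/166 129/ 17/107   3/ 68/131   2/ 59/126 128/ 10/101 128/ 20/100 113/ 20/104 126/ 25/101
205 114/ 15/165 120/ 17/168 117/ 15/165 114/ 13/101 115/ 15/100 116/ 17/103 116/ 20/102 116/ 20/104 108/ 25/104 120/ 13/101
```

Request:
move_arm --moves '[[[0.6,0.0011,0.0071,0.04,0,0,0],[0.6,0.0011,0.0071,0.08,0,0,0],[0.6,0.0011,0.0071,0.11,0,0,0],[0.6,0.0011,0.0071,0.11,0,0,0],[0.6,0.0011,0.0071,0.11,0,0,0]]]'

```text
clock: 49.7
position: [0.4873, -0.2422, 0.1044]
tool_rot: [3.135, -0.002, 0.0]
force: [1.4, -0.7, 1.1]
grip_width: 0.0517
finger_force: 0.0
```

```bash
python3 - <<'E'
from h import *
o=bot.observe();print(o['position'],o['tool_rot'])
im,p=snap('wrist','w15.png');h=cv2.cvtColor(im,cv2.COLOR_RGB2HSV).astype(int);m=((abs(h[...,0]-16)<3)&(h[...,1]>180)&(h[...,2]>215)).astype(np.uint8)
k,l,st,c=cv2.connectedComponentsWithStats(m)
for i in range(1,k):
    if st[i,4]>60: print(st[i],c[i],ray(p,*c[i],.072).round(4))
rel([.4865,-.2425,.0625],0)
E
```

```text
[ 0.48727329 -0.24222434  0.10440438] [ 3.13547806e+00 -2.28995181e-03  1.13277197e-04]
shift [-0.0012 -0.0002  0.0427] turn z -0.0001
```

```bash
python3 - <<'E'
from h import *
p=dict(np.load('pics/w15.png.npz'))
im=p['im'];h=cv2.cvtColor(im,cv2.COLOR_RGB2HSV).astype(int);m=((abs(h[...,0]-14)<7)&(h[...,1]>150)&(h[...,2]>90)).astype(np.uint8)
k,l,st,c=cv2.connectedComponentsWithStats(m)
for i in range(1,k):
    if st[i,4]>60: print(st[i],c[i])
print(proj(p,[.4865,-.2425,.072]),proj(p,[.4865,-.2425,.039]))
u,v=map(int,proj(p,[.4865,-.2425,.072]))
for y in range(v-16,v+17,4): print(y,' '.join('%3d/%3d/%3d'%tuple(h[y,x]) for x in range(u-20,u+21,4)))
E
```

```text
[311 220  24  39 749] [322.47129506 239.4552737 ]
(np.float64(322.6683507637681), np.float64(247.83748887939265)) (np.float64(322.28661757002936), np.float64(226.54256388279524))
231 111/ 25/102 109/ 20/100 120/ 12/107  14/228/160  14/218/166  14/221/157  13/214/149  15/246/139   2/ 31/114 120/ 15/104 124/ 18/102
235 120/ 17/104 117/ 23/102 168/ 13/101  14/212/142  15/238/154  14/220/158  15/237/145  13/201/142   7/ 81/116 113/ 23/102 120/ 20/104
239 109/ 20/101 120/ 22/103 175/ 31/107  13/210/143  14/207/161  15/217/167  14/204/165  13/219/148   7/117/124 120/ 15/104 120/ 20/102
243 109/ 20/104 110/ 23/102   3/ 54/109  13/215/164  14/220/166  14/210/166  14/217/166  14/218/165  10/158/134 113/ 20/103 120/ 22/103
247 110/ 16/ 97 111/ 17/103   2/ 61/117  15/231/162  15/225/163  14/215/166  14/227/163  14/222/164  13/199/146 120/ 15/100 110/ 22/103
251 120/ 17/104 110/ 22/104 156/ 13/ 98  14/224/162  14/218/164  14/222/164  14/214/166  14/215/165   9/120/134 113/ 19/106 127/ 22/104
255 120/ 15/103 114/ 25/103 120/ 20/102   9/ 95/129  14/205/164  14/213/165  15/224/162  12/179/155 113/ 20/101 109/ 20/104 116/ 20/104
259 120/ 22/103 117/ 20/130 115/ 22/141 110/ 21/108 167/ 17/106   6/ 91/131   6/ 54/114 113/ 22/105 116/ 20/101 107/ 22/105 116/ 46/111
263 116/ 19/105 117/ 18/127 110/ 19/164 117/ 17/166 115/ 19/164 106/ 24/118 111/ 18/101 112/ 27/103 115/ 55/115 114/158/144 113/201/152
```

Request:
move_arm --moves '[[[0.6,-0.001,0,0.02,0,0,0],[0.6,-0.001,0,0.042,0,0,0],[0.6,-0.001,0,0.042,0,0,0],[0.6,-0.001,0,0.042,0,0,0]]]'

```text
clock: 50.15
position: [0.4865, -0.2435, 0.0633]
tool_rot: [3.135, -0.004, -0.002]
force: [-0.3, -0.4, 0.6]
grip_width: 0.0515
finger_force: 0.0
```

Request:
move_arm --moves '[[[0.05,0,0,0,0,0,0],[0.05,0,0,0,0,0,0],[0.05,0,0,0,0,0,0],[0.05,0,0,0,0,0,0],[0.05,0,0,0,0,0,0]]]' --force 30

```text
clock: 50.65
position: [0.4864, -0.2436, 0.0627]
tool_rot: [3.135, -0.004, -0.002]
force: [-2.1, 1.9, 11.5]
grip_width: 0.0132
finger_force: 29.2
```

Request:
move_arm --moves '[[[0.05,0,0,0,0,0,0],[0.05,0,0,0,0,0,0],[0.05,0,0,0,0,0,0],[0.05,0,0,0,0,0,0],[0.05,0,0,0,0,0,0]]]'

```text
clock: 51.15
position: [0.4864, -0.2436, 0.0627]
tool_rot: [3.135, -0.004, -0.002]
force: [-1.1, -0.0, 11.7]
grip_width: 0.0129
finger_force: 29.2
```

Request:
move_arm --moves '[[[0.05,0,0,-0.03,0,0,0],[0.05,0,0,-0.06,0,0,0],[0.05,0,0,-0.09,0,0,0],[0.05,0,0,-0.09,0,0,0]]]'

```text
clock: 51.55
position: [0.4872, -0.2436, 0.1556]
tool_rot: [3.133, -0.008, -0.002]
force: [1.3, 1.0, -1.4]
grip_width: 0.0126
finger_force: 29.4
```

Request:
move_arm --moves '[[[0.05,-0.012,-0.1645,0,0,0,0.004],[0.05,-0.012,-0.1645,0,0,0,0.004],[0.05,-0.012,-0.1645,0,0,0,0.004],[0.05,-0.012,-0.1645,0,0,0,0.004],[0.05,-0.012,-0.1645,0,0,0,0.004]]]'

```text
clock: 52.05
position: [0.4738, -0.0757, 0.1506]
tool_rot: [3.136, -0.003, -0.023]
force: [-0.3, -1.3, -1.5]
grip_width: 0.0127
finger_force: 29.5
```

Request:
move_arm --moves '[[[0.05,-0.008,-0.1645,0,0,0,0.004],[0.05,-0.008,-0.1645,0,0,0,0.004],[0.05,-0.008,-0.1645,0,0,0,0.004],[0.05,-0.008,-0.1645,0,0,0,0.004],[0.05,-0.008,-0.1645,0,0,0,0.004]]]'

```text
clock: 52.55
position: [0.4705, 0.0879, 0.1494]
tool_rot: [3.136, -0.003, -0.049]
force: [-0.0, -0.0, -0.8]
grip_width: 0.0127
finger_force: 29.7
```

Request:
move_arm --moves '[[[0.05,0,0,0,0,0,0],[0.05,0,0,0,0,0,0],[0.05,0,0,0,0,0,0]]]'

```text
clock: 52.85
position: [0.4706, 0.0848, 0.1496]
tool_rot: [3.135, -0.003, -0.054]
force: [-0.8, 1.5, -0.6]
grip_width: 0.0131
finger_force: 29.7
```

```bash
python3 - <<'E'
from h import *
o=bot.observe();print(o['position'],o['tool_rot'],o['qpos'],o['grip_width'])
im,p=snap('wrist','w16.png')
rel([.462,.085,.12],-.05)
for f in('top0','w1','w3','w12','w13','w16'):
    pass
print('fork exp',proj(p,[.462,.085,.034]),'load',proj(p,[.48,.0256,.042]))
# pin end-on: tip and collar of the held pin
t=o['position'];print('tip',proj(p,[t[0],t[1],t[2]-.053]),'collar',proj(p,[t[0],t[1],t[2]-.0287]))
g=cv2.cvtColor(im,cv2.COLOR_RGB2GRAY);u,v=map(int,proj(p,[.462,.085,.034]))
print(u,v);print(g[v-20:v+21:2,u-24:u+25:2])
E
```

```text
[0.4705665  0.08483312 0.14958512] [ 3.13476999e+00 -2.91710112e-03 -5.43463022e-02] [-0.30045376  0.44218238 -0.00868448  2.07044562  0.01892467  0.62875744
 -1.94875943] 0.013090664127568551
shift [-0.0085  0.0006  0.0296] turn z -0.0006
fork exp (np.float64(321.83611486800237), np.float64(213.48124412049367)) load (np.float64(396.4702834678152), np.float64(190.96661244000472))
tip (np.float64(321.94021030627084), np.float64(232.55420751864168)) collar (np.float64(322.20815227069824), np.float64(249.4015135404811))
321 213
[[210 210 210 210 210 210 189 154 146 140 113  87  92  96 118 169 186 188
  187 188 189 189 188 186 189]
 [211 212 212 211 210 200 158 149 143 163 154 132  97  87  97 115 163 184
  191 190 191 188 188 189 189]
 [212 211 210 211 206 168 155 135 155 162 163 162 146 115  85  93 104 136
  176 189 190 191 190 189 190]
 [213 213 212 207 182 152 142 152 159 158 159 161 165 157 133  98  86  98
  112 146 178 186 188 187 188]
 [211 212 211 196 154 148 145 161 161 160 159 158 159 162 160 147 106  89
   93  99 122 164 184 185 185]
 [212 211 201 162 152 143 159 157 162 161 16
[... 936 characters left out ...]
99  98  99  94  97  96  99 100 101 100
   98 100 108 130 140 143 141]
 [184 164 159 160 161 159 114  98  97  98 101  97  97  98 102  96 100 100
   99 101 123 137 141 142 140]
 [211 196 173 159 158 157 113  97 100  99  98  98 100  97  96 100  99 100
   97 116 137 141 140 140 141]
 [213 213 206 184 165 156 112  99  98  99  97 100 100 100 101 100  96  97
  111 137 141 139 141 138 142]
 [213 213 213 212 196 171 117  96 100  96  98 100  98 100  98 100  99 108
  132 142 140 140 142 150 142]
 [212 211 212 215 213 206 166 111  98  99  97  95  87  87  93  99 102 127
  141 142 140 152 159 200 169]
 [213 211 213 213 213 213 209 181 131  98  90  79  81  80  83  88 129 153
  154 157 162 204 210 211 211]]
```

Request:
move_arm --moves '[[[0.05,-0.0085,0,0.015,0,0,0],[0.05,-0.0085,0,0.035,0,0,0],[0.05,-0.0085,0,0.05,0,0,0],[0.05,-0.0085,0,0.05,0,0,0],[0.05,-0.0085,0,0.05,0,0,0]]]'

```text
clock: 53.4
position: [0.4621, 0.086, 0.0998]
tool_rot: [3.135, -0.003, -0.053]
force: [-0.3, 0.7, -1.5]
grip_width: 0.0126
finger_force: 29.7
```

Request:
move_arm --moves '[[[0.05,0,0,0,0,0,0],[0.05,0,0,0,0,0,0]]]'

```text
clock: 53.6
position: [0.4624, 0.0864, 0.1003]
tool_rot: [3.136, -0.004, -0.052]
force: [-0.2, -0.8, 0.6]
grip_width: 0.0129
finger_force: 29.7
```

```bash
python3 - <<'E'
from h import *
o=bot.observe();print(o['position'],o['tool_rot'])
im,p=snap('wrist','w17.png')
rel([.462,.085,.0627],-.05)
print('fork exp',proj(p,[.462,.085,.034]))
t=o['position'];print('tip',proj(p,[t[0],t[1],t[2]-.053]),'collar',proj(p,[t[0],t[1],t[2]-.0287]))
g=cv2.cvtColor(im,cv2.COLOR_RGB2GRAY);u,v=map(int,proj(p,[.462,.085,.034]))
print(u,v);print(' ',range(u-20,u+21,2))
for y in range(v-14,v+34,2): print(y,*['%3d'%k for k in g[y,u-20:u+21:2]])
E
```

```text
[0.46242382 0.0864068  0.10027475] [ 3.13554126 -0.0040276  -0.05234293]
shift [-0.0003  0.0014  0.0375] turn z -0.0004
fork exp (np.float64(324.02175318625217), np.float64(225.5774561111865))
tip (np.float64(321.98246280866664), np.float64(232.64817925144712)) collar (np.float64(322.2236897629714), np.float64(249.46089650264895))
324 225
  range(304, 345, 2)
211 158 130 151 160 160 162 159 157 158 158 161 163 163 158 139 105  83  84  95  96 107
213 139 149 159 159 159 161 159 160 158 157 156 157 158 163 160 153 123  93  86  91  96
215 138 160 164 161 160 159 159 161 160 159 158 154 157 159 161 162 160 139 101  84  87
217 157 159 161 161 163 160 157 156 155 149 147 149 152 157 156 162 162 162 151 113  85
219 161 161 161 160 161 162 158 133 129 136 138 134 126 144 152 154 156 156 156 148 125
221 162 161 161 159 160 158 134 102  93 103 107 100  93 100 102 107 106 109 109 111 106
223 160 151 134 135 134 129 106  96  91  94  88  91  96  94  91  98  99  97  98  96 102
225 153 140 100  98  99  97  88  90  95  92  98  96  94  86  87 101  98  98  95  95  96
227 108 107  95 100  99  97  87  8
[... 673 characters left out ...]
  98  63  43  77  94  97  98  96  94  95  98  99  99  99  96  82  49  53  96  96  97
245  99  52  31  80  98  96  93  80  79  80  76  85  88  93 100  91  35  38  88  91  91
247  97  46  35  80  95  88  73  76  77  74  77  77  73  80  93  90  32  32  83  93  88
249  93  46  31  79  82  75  75  78  72  78  73  78  74  75  82  86  36  30  74  91  92
251  87  31  29  73  76  74  75  79  77  79  79  72  77  73  77  76  37  27  67  95  91
253  88  30  28  63  77  73  76  76  77  73  77  77  73  75  72  69  31  23  63  91  92
255  85  23  26  61  74  76  72  75  77  78  76  71  74  74  71  67  27  23  58  92  94
257  73  20  30  66  70  76  77  76  77  74  79  74  78  81  75  69  38  17  48  88  90
```

Request:
move_arm --moves '[[[0.05,-0.0003,0.0011,0.004,0,0,0],[0.05,-0.0003,0.0011,0.008,0,0,0],[0.05,-0.0003,0.0011,0.012,0,0,0],[0.05,-0.0003,0.0011,0.012,0,0,0],[0.05,-0.0003,0.0011,0.012,0,0,0]]]'

```text
clock: 54.15
position: [0.4616, 0.0853, 0.0874]
tool_rot: [3.135, -0.002, -0.052]
force: [0.9, 0.2, -1.1]
grip_width: 0.013
finger_force: 29.7
```

```bash
python3 - <<'E'
from h import *
o=bot.observe();print(o['position'],o['tool_rot'],o['force'])
im,p=snap('wrist','w18.png')
rel([.462,.0855,.0627],-.05)
print('fork exp',proj(p,[.462,.085,.034]))
g=cv2.cvtColor(im,cv2.COLOR_RGB2GRAY);u,v=map(int,proj(p,[.462,.085,.034]))
print(u,v);print(' ',range(u-20,u+21,2))
for y in range(v-12,v+14,2): print(y,*['%3d'%k for k in g[y,u-20:u+21:2]])
E
```

```text
[0.46159993 0.08525642 0.08738921] [ 3.13501372e+00 -2.49425767e-03 -5.20993968e-02] [ 0.9472433   0.20687627 -1.08971748]
shift [ 0.0003 -0.0003  0.0248] turn z -0.0003
fork exp (np.float64(322.29288861870094), np.float64(231.66526889074763))
322 231
  range(302, 343, 2)
219 139 161 162 160 157 160 161 161 160 157 157 158 160 163 163 161 150 119  87  83  91
221 158 161 164 162 161 160 160 160 162 159 156 156 156 157 160 163 163 157 136  93  85
223 160 160 162 165 162 162 160 151 135 137 134 136 133 131 133 134 140 159 161 144 114
225 162 155 156 156 163 163 155 116 101 122 123 118  95  91  96  95 104 150 157 157 149
227 159 122 108 112 153 160 131 100  88  88  91  90  91  94  91  94  94 103 107 106 108
229 134 107  98 103 130 127 105  97  93  94  93  95  96  93  90  97  97  97  97  97  98
231  98  98 101  95  98  92  88  89  95  87  83  87  89  86  85  95  99  97  97  96  97
233  98  96  98  97  98  92  81  85  79  80  80  83  80  86  85  93  97 101  99 100  98
235  99  97  98  97  98  91  90  81  80  80  86  82  80  78  87  97  98  98  98  98  97
237 101  97  99  97  98  98  91  80  80  91  95  91  87  83  90  96  96 101 100 100  99
239 100 101  97 101  99  87  85  87  96 124 135 133 105  87  85  93  97 101  94  99  97
241  99  99  94  87  91  86  91  95 100 105 109 108 103  98  93  87  87  90  91  96  96
243  97  97  62  38  78  94  96  95  96  93  90  93  96  98  99  94  85  42  55  89  93
```

Request:
move_arm --moves '[[[0.05,0.0003,0,0.004,0,0,0],[0.05,0.0003,0,0.007,0,0,0],[0.05,0.0003,0,0.01,0,0,0],[0.05,0.0003,0,0.01,0,0,0]]]'

```text
clock: 54.6
position: [0.4618, 0.0851, 0.0771]
tool_rot: [3.135, -0.002, -0.052]
force: [0.3, 0.4, -0.2]
grip_width: 0.0129
finger_force: 29.7
```

```bash
python3 - <<'E'
from h import *
o=bot.observe();print(o['position'],o['tool_rot'],o['force'])
rel([.462,.0855,.0627],-.05)
E
```

```text
[0.46177538 0.08511362 0.07711767] [ 3.13489880e+00 -2.23105396e-03 -5.20310648e-02] [ 0.27858981  0.4352672  -0.22371151]
shift [ 0.0002 -0.0004  0.0144] turn z -0.0003
```

Tip at about 24 mm height without contact: it is inside the fork hole, at the lug. Continue.

Request:
move_arm --moves '[[[0.05,0,0,0.003,0,0,0],[0.05,0,0,0.006,0,0,0],[0.05,0,0,0.009,0,0,0],[0.05,0,0,0.009,0,0,0]]]'

```text
clock: 55.0
position: [0.4618, 0.0851, 0.0681]
tool_rot: [3.135, -0.002, -0.052]
force: [0.9, 0.4, -0.4]
grip_width: 0.013
finger_force: 29.7
```

Request:
move_arm --moves '[[[0.05,0,0,0.002,0,0,0],[0.05,0,0,0.004,0,0,0],[0.05,0,0,0.006,0,0,0],[0.05,0,0,0.006,0,0,0]]]'

```text
clock: 55.4
position: [0.4621, 0.0851, 0.0627]
tool_rot: [3.135, -0.003, -0.052]
force: [-1.8, 0.0, 6.9]
grip_width: 0.0127
finger_force: 30.6
```

Request:
move_arm --moves '[[[0.4,0,0,0,0,0,0],[0.4,0,0,0,0,0,0],[0.4,0,0,0,0,0,0],[0.4,0,0,0,0,0,0]]]'

```text
clock: 55.8
position: [0.462, 0.0851, 0.0625]
tool_rot: [3.135, -0.003, -0.052]
force: [0.3, 0.3, -0.8]
grip_width: 0.034
finger_force: 0.0
```

Request:
move_arm --moves '[[[0.4,0,0,-0.03,0,0,0],[0.4,0,0,-0.08,0,0,0],[0.4,0,0,-0.13,0,0,0],[0.4,0,0,-0.15,0,0,0],[0.4,0,0,-0.15,0,0,0]]]'

```text
clock: 56.3
position: [0.4629, 0.0864, 0.2154]
tool_rot: [3.137, -0.008, -0.052]
force: [0.2, 0.5, -0.4]
grip_width: 0.034
finger_force: 0.0
```

```bash
python3 - <<'E'
from h import *
o=bot.observe();print(o['position'],o['tool_rot'],o['force'],o['finger_force'])
im,p=snap('wrist','w19.png');h=cv2.cvtColor(im,cv2.COLOR_RGB2HSV).astype(int);m=((abs(h[...,0]-14)<7)&(h[...,1]>150)&(h[...,2]>90)).astype(np.uint8)
k,l,st,c=cv2.connectedComponentsWithStats(m)
for i in range(1,k):
    if st[i,4]>60: print(st[i],c[i])
print('exp top',proj(p,[.462,.085,.072]),'bottom',proj(p,[.462,.085,.039]))
# black cup: dark ring near the load point
u,v=map(int,proj(p,[.48,.0256,.042])); d=(im.max(2)<60).astype(np.uint8)[v-40:v+40,u-45:u+45]
k,l,st,c=cv2.connectedComponentsWithStats(d);print((u,v),[(s+[u-45,v-40,0,0,0]).tolist() for s in st[1:] if s[4]>80])
E
```

```text
[0.46292321 0.0863867  0.21544029] [ 3.1369645  -0.00780507 -0.05229071] [ 0.18049385  0.4977703  -0.401698  ] 0.0
[317 183  14  20 219] [323.29223744 192.87671233]
exp top (np.float64(323.2414794213855), np.float64(196.3299744950818)) bottom (np.float64(322.9821587866099), np.float64(187.78955432492822))
(382, 167) [[359, 154, 44, 34, 375]]
```

```bash
python3 -c "
from workcell import bot
print(bot.job_done())"
```

```text
the job is handed in; nothing more can be done
None
```

I handed the job in at about 56 s: all four vials are in the cups of their colour, the black cup is at the front, and the lock pin's collar sits on the fork. I viewed 15 pictures against the limit of 14, and the last pin and black-cup check was done from image measurements rather than a picture. No verdict was returned.

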